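# Check the screen gap of a shuttle print fixture with a taper gauge

## Robot

A 6-joint arm with a two-finger parallel gripper is mounted at the origin on a cart in front of the work surface, level with it; the furniture and walls round the work are solid. World frame = base frame: x ahead of the robot, y to its left, z up, the work surface at z = 0. Lengths are in m, angles in rad, forces in N, time in s.
With the tool pointing down it reaches from about 0.425 to 0.95 m from the base axis. Payload 3.5 kg.
Tool frame: the origin (TCP) lies midway between the tips of the shut fingers; the grasp point (between the pads) lies 19 mm behind it; z points along the fingers, y is the direction in which the jaws open and shut (so a half turn about z gives the same grasp; the last joint's range is limited). The gripper opens to 85 mm and grips with 20 to 120 N. Pads are 22 mm wide; open, the fingers measure 114 mm over their backs; the gripper's body (76 mm by 85 mm) begins 54 mm behind the grasp point. The pads swing forward as they close: fully open they stand 13 mm farther back than shut.
Start: joints at [-0.15, 0.286, 1.577, -0, 1.279, -0.15], TCP at [0.675, 0, 0.231] pointing down, gripper open.
Joint ranges: [-2.77, 2.77], [-0.9, 2.22], [0.21, 2.48], [-1.53, 4.67], [0.24, 2.81], [-2.84, 2.84]. Speed limits (rad/s): [2.79, 2.79, 3.14, 3.14, 3.14, 3.14].

## Interface

Orientations are given as a unit quaternion [x, y, z, w].
In Python, from rig import state, snapshot, workorder gives the robot as it stands.
- The arm moves only by the tool drive_tool, never from a script. Its arguments are lists of equal length, an entry for each row: "twist": the turn, a rotation vector about the tool's x, y, z in rad, a list of three; "delta_pos": the shift along the tool's x, y, z in mm, a list of three; "hand": the closure, from 0 (fully open) to 1 (shut). A call has 1 to 12 rows; each row shifts and turns the commanded pose from where the row before left it, along the tool's axes as they then stand; what a row does not reach is not made up. A row lasts 1/12 s, in which the tool goes at most 41.7 mm and 7.16 degrees, less where a joint would pass 70% of its speed; a pose out of reach is approached as far as the arm can. A call is refused whole if a number of a shift passes 41.7 or a number of a turn 0.125, either way. A call with a gripper value outside its range is refused whole. The fingers move at their own pace and stop on an object; "grip_force" is the grip in N (left out, the last holds). Time passes only in rows, so rows that do not move let the fingers close. It gives the time, the measured TCP pose, the force and the opening at its end, in the units of the state.
- state(): the state, without advancing time (a new reading comes with each control period).
- snapshot(name): name is "scene" or "side" or "wrist"; returns a dict with "frame" (400x640x3 uint8, red, green, blue), "depth" (400x640 float32, m along the optical axis (not along the pixel's ray), 0 where there is no reading), "mtx" (3x3 intrinsics, pixels), "k1" (the pictures are not rectified: a ray, as slopes to the right and down, at radius r is drawn at 1 + k1 r^2 times it, then the intrinsics apply), "position" and "rotation" of the camera in the world; the wrist camera has in their place "mount" (4x4, takes a point from camera to tool coordinates, whose origin is the TCP and whose axes are the flange's). Camera axes: x right, y up, looking along -z (the intrinsics and any distortion apply to the point x, -y, -z); pixel columns grow to the right and rows downward; lengths in m; the calibration is good to about 2 mm. A picture is of the moment at which its call begins: read the wrist's pose just before it.
- workorder.close_job(): hands the job in, once; it reports no verdict.
The state is a dict: "time": time; "joints": joint angles; "qd": joint speeds; "tau": joint torques, N m; "ee_pos": TCP position; "orientation": TCP orientation; "contact_force": force on the tool from outside, world axes, zero at the start; "moment": the same for the moment, N m; "width": finger opening in m.
Only numpy, scipy, OpenCV 4.12 (cv2) and the standard library are available. Lean on these libraries where they do the work, as an engineer would, in place of code of your own. Each camera call takes 0.05 s, during which the arm holds its last target.

## Task

Take the print fixture's shuttle by its red ball knob and slide it fully home to the left against its stop, so that the cap nest lies under the screen. Then pick up the orange-handled taper gauge by its grip and slide its blade in from the front, straight and near the middle of the screen frame, between the white nest plate and the underside of the frame, until it drags snugly on both without being forced. Finish while still holding the gauge there at that depth, and leave the other things where they stand.

Things in the scene. Friction and masses are not known exactly. Their poses are not given: they have to be found in the camera images.
- fixture: Bench print fixture, fixed: blue base plate 150 x 236 mm (x from -60 to +90 mm), 16 mm high, with two guide rods along y, end blocks, and a column at the back (x = +80, 151 mm high). Origin on the bench under the base; x points from the fixture's front (robot side) to its back, y left, z up. Place and yaw vary. The screen's middle lies at y = +30 mm.
- shuttle (a joint): Slide of the shuttle along the fixture's +y axis (to the left), in m: 0 at the right-hand end, 0.080 fully home against the rubber stop under the screen. About 3 N of friction; it stays where it is left. It starts somewhere between 0 and 0.045.
- shuttle_knob (a point): Centre of the red ball knob (24 mm diameter), 68 mm above the bench, on a post on a dark bracket (top 40 mm above the bench) that sticks out in front of the nest plate at its right-hand corner, 28 mm in front of the screen frame. It moves with the shuttle. Axes as the fixture.
- nest: White nest plate on the shuttle, 100 mm wide (y), 94 mm deep (x), 5 mm thick, top 45 mm above the bench, with a black cap sunk just below its surface. Origin: top surface, middle of the front edge; axes as the fixture. When home, its front 8 mm stick out in front of the screen frame as a ledge on which the blade's tip can be laid.
- head: Screen head: aluminium frame 104 mm wide (y), 96 mm deep (x), 12 mm thick round a blue-grey stencil, on a blue arm clamped to the column, at most 55 mm above its underside. Rigid for this job. Its underside is 4.5 to 6.0 mm above the nest plate, set differently each time and to be found by feel. Axes as the fixture.
- head_front (a point): Middle of the front lower edge of the screen frame (x to the back, y left, z up, as the fixture).
- gauge: Taper gauge, 122 mm long, 100 g, loose on the side stand left of the bench (top level with the bench). Orange grip block 24 (x) x 16 (y) x 50 mm (z), pinched across its 16 mm width; origin: centre of the block's underside; x points along the blade to its tip. A 26 mm spring-steel neck carries the blade and gives a little up and down (about 0.5 N per mm at mid-blade).
- blade: Tapered steel blade of the gauge, 72 mm long, 18 wide, 2 mm thick at the tip, rising evenly to 8 at the root (1 per 12 mm). Flat underside level with the grip's. Origin in the neck, 25 mm ahead of the gauge's; x to the tip. It meets the frame's front edge when the tip is 30 to 48 mm behind that edge; then the drag grows by about 3 N per mm of push; over 25 N is forced.
- blade_tip (a point): Middle of the blade's tip edge at the underside, 110 mm in front of the gauge's origin along its x axis; axes as the blade.
- ink_jar: Bystander: small white ink pot, 54 mm across, 55 mm high, on the bench in front of the bag. Origin under its centre.
- hardener_pot: Bystander: small pot with a blue lid, 38 mm across, 66 mm high, near the ink pot. Origin under its centre.
- hex_key: Bystander: black hex key, 76 x 47 mm, 5 mm thick, lying flat on the bench nearest the robot. Origin under its centre.
- dark_jar: Bystander: white ink pot with a black band, 60 mm across, 62 mm high, on the side stand behind the gauge. Origin under its centre.
- bottle_small: Bystander: small white wash bottle with a bent spout, 46 mm across, 128 mm high, on the bench to the right of the fixture. Origin under its centre.

How it is judged:
On the way, in this order (a step that is already met when the one before it is completed fails the run):
1. the shuttle is slid fully home against its stop (value of joint shuttle above 0.078 m), for 0.2 s.
2. the gauge is held by its grip with the blade in the gap, snug on both the nest plate and the frame (contact force between blade and head between 1 and 25 N and contact force between blade and nest between 1 and 25 N and x of blade_tip in the frame of head_front above 0.02 m and y of blade_tip in the frame of head_front between -0.02 and 0.02 m and angle between the x axis of blade and the x axis of head, either way round below 0.17 rad and contact force between the fingers and gauge above 3 N), for 0.2 s.
At the end, for the whole second after the job is handed in: Shuttle within 2 mm of its stop; blade tip more than 20 mm behind the frame's front edge, within 20 mm of its middle and 10 degrees of straight in, at rest; blade pressing on the frame and on the nest plate with 1 to 25 N each; the fingers still hold the gauge (over 3 N) (all of step 2 and value of joint shuttle above 0.078 m and linear speed of blade below 0.01 m/s); the arm keeps its last pose, push and grip.
It fails at once if the blade is forced: more than 40 N on the frame or on the nest plate (contact force between blade and head above 40 N or contact force between blade and nest above 40 N).
It fails at once if a bystander (the two ink pots, blue-lidded pot, hex key, small wash bottle) is shifted more than 3 cm (distance of any of ink_jar, hardener_pot, dark_jar, bottle_small, hex_key from where it was at the start of the episode above 0.03 m).
It also fails if it takes over 61 s, if anything falls off the work surface, if the arm or the gripper's body presses on something with over 40 N, if the wrist force passes 120 N, or if a joint passes its speed limit or range.

## Working session

There is one attempt and no reset: what is moved stays moved. The work goes in short steps, Python scripts to look and compute and a tool call to move; the robot and the scene stay as the last step left them, time stands still between calls to the robot, and variables do not carry over. Pictures are saved under pics/ and viewed, and the job is handed in when it is done.

Besides the shell and the picture viewer there is one more tool, called by a JSON object that holds its "op" and its "data", one argument or row to a line. drive_tool: Moves the arm, as the interface text tells. Its arguments: {"type":"object","properties":{"twist":{"type":"array","items":{"type":"array","items":{"type":"number"}}},"delta_pos":{"type":"array","items":{"type":"array","items":{"type":"number"}}},"hand":{"type":"array","items":{"type":"number"}},"grip_force":{"type":"number"}},"required":["twist","delta_pos","hand"]}

```bash
ls; mkdir -p pics; cat > h.py <<'E'
import numpy as np, cv2
from rig import state, snapshot
def save(n,f):
    s=snapshot(n); cv2.imwrite(f'pics/{f}.png',s['frame'][:,:,::-1]); np.savez(f'pics/{f}.npz',**s); return s
E
python3 - <<'E'
from h import *
print(state())
for n in ['scene','side','wrist']:
    s=save(n,n+'0'); print(n,{k:v for k,v in s.items() if k not in('frame','depth')}, (s['depth']>0).mean())
E
```

```text
pics
{'time': 0.0, 'joints': array([-1.50021675e-01,  2.87182754e-01,  1.57820945e+00,  6.28753310e-06,
        1.27861363e+00, -1.49988842e-01]), 'qd': array([ 0.00216249,  0.00053696, -0.00044516,  0.00106549,  0.00058464,
        0.00172296]), 'tau': array([-1.79628755e-04, -4.05981302e+01, -2.92628127e+01, -1.54224781e-04,
        5.81841552e-03,  3.74769741e-06]), 'ee_pos': array([6.74325808e-01, 1.18389521e-04, 2.29918232e-01]), 'orientation': array([ 0.70711852,  0.70709402, -0.00071368, -0.00097289]), 'contact_force': array([ 0.09094871, -0.13090913,  0.94479765]), 'moment': array([-0.00182378,  0.04230565,  0.01665776]), 'width': 0.08527418884373643}
scene {'mtx': array([[513.27603777,   0.        , 318.71325603],
       [  0.        , 513.27603777, 209.04236486],
       [  0.        ,   0.        ,   1.        ]]), 'k1': -0.02178762271011332, 'position': array([-0.59684679,  0.43066992,  1.13441332]), 'rotation': array([-0.21364223,  0.35030067,  0.76717266, -0.49304417])} 0.99591796875
side {'mtx': array([[439.50456849,   0.        , 320.80086417],
       [  0.        , 439.50456849, 204.0189876 ],
       [  0.        ,   0.        ,   1.        ]]), 'k1': 0.012636836472345652, 'position': array([-0.1195612 ,  0.87629358,  1.09078328]), 'rotation': array([-0.11849309,  0.39239512,  0.87585204, -0.25469327])} 0.99576953125
wrist {'mtx': array([[302.95677699,   0.        , 314.46011066],
       [  0.        , 302.95677699, 203.45180148],
       [  0.        ,   0.        ,   1.        ]]), 'k1': -0.03732320966430329, 'mount': array([[-1.19707614e-03,  9.55321068e-01,  2.95567630e-01,
         7.43681877e-02],
       [ 9.99999283e-01,  1.13551079e-03,  3.79939797e-04,
        -2.15003894e-04],
       [ 2.73442596e-05,  2.95567873e-01, -9.55321743e-01,
        -1.43153485e-01],
       [ 0.00000000e+00,  0.00000000e+00,  0.00000000e+00,
         1.00000000e+00]])} 0.995953125
```

View pics/scene0.png

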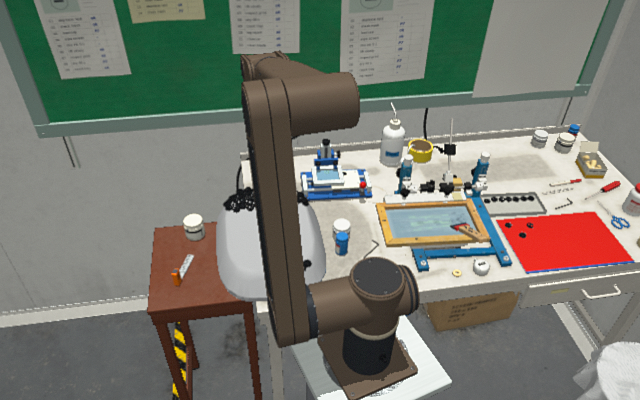

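View pics/side0.png

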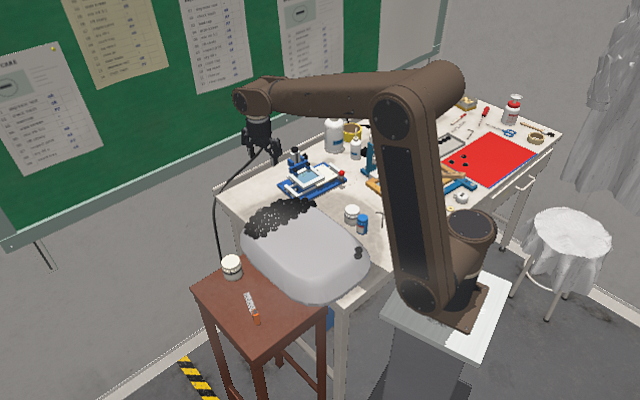

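View pics/wrist0.png

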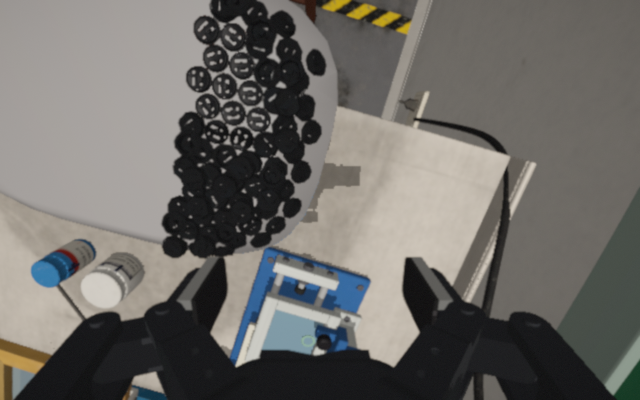

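```bash
cat >> h.py <<'E'
from scipy.spatial.transform import Rotation as R
def load(f): return dict(np.load(f'pics/{f}.npz'))
def campose(s,st=None):
    if 'mount' in s:
        T=np.eye(4);T[:3,:3]=R.from_quat(st['orientation']).as_matrix();T[:3,3]=st['ee_pos'];M=T@s['mount'];return M[:3,:3],M[:3,3]
    return R.from_quat(s['rotation']).as_matrix(),s['position']
def rays(s,uv):
    uv=np.atleast_2d(np.float64(uv));m=s['mtx']
    d=(uv-[m[0,2],m[1,2]])/[m[0,0],m[1,1]]; p=d.copy()
    for _ in range(8): p=d/(1+float(s['k1'])*(p**2).sum(1,keepdims=True))
    return np.c_[p[:,0],-p[:,1],-np.ones(len(p))]
def onplane(s,uv,z,st=None):
    Rm,t=campose(s,st); r=rays(s,uv)@Rm.T
    return t+r*((z-t[2])/r[:,2])[:,None]
def cloud(s,st=None):
    h,w=s['depth'].shape; u,v=np.meshgrid(np.arange(w),np.arange(h))
    Rm,t=campose(s,st); r=rays(s,np.c_[u.ravel(),v.ravel()])*s['depth'].reshape(-1,1)
    return (r@Rm.T+t).reshape(h,w,3)
E
python3 - <<'E'
from h import *
for f,(x0,y0,x1,y1),o in [('scene0',(290,130,390,210),'a'),('side0',(265,140,365,205),'b'),('side0',(190,245,290,335),'c'),('scene0',(140,205,240,295),'d')]:
    s=load(f);c=cloud(s)
    im=s['frame'][y0:y1,x0:x1,::-1]; cv2.imwrite(f'pics/crop_{o}.png',cv2.resize(im,None,fx=6,fy=6,interpolation=cv2.INTER_CUBIC))
    hs=cv2.cvtColor(s['frame'],cv2.COLOR_RGB2HSV).astype(int)
    red=((hs[...,0]<6)|(hs[...,0]>174))&(hs[...,1]>170)&(hs[...,2]>90)
    org=(hs[...,0]>=6)&(hs[...,0]<20)&(hs[...,1]>170)&(hs[...,2]>120)
    for nm,m in(('red',red),('org',org)):
        k=np.zeros_like(m);k[y0:y1,x0:x1]=m[y0:y1,x0:x1]
        v,u=np.nonzero(k)
        if len(u): print(f,o,nm,len(u),u.mean(),v.mean(),np.median(c[k],0).round(4),c[k].min(0).round(3),c[k].max(0).round(3))
E
```

```text
scene0 a red 28 362.5 184.5 [ 0.5311 -0.2753  0.0743] [ 0.524 -0.326  0.015] [ 0.604 -0.266  0.081]
scene0 a org 2 377.0 205.5 [ 0.4128 -0.2617  0.0819] [ 0.412 -0.262  0.081] [ 0.414 -0.261  0.083]
side0 b red 20 341.25 172.75 [ 0.5324 -0.273   0.0754] [ 0.526 -0.283  0.068] [ 0.544 -0.265  0.084]
side0 c org 12 255.41666666666666 313.9166666666667 [0.4238 0.3783 0.0484] [0.421 0.371 0.045] [0.438 0.384 0.053]
scene0 d org 80 175.1625 277.7 [0.4223 0.3781 0.0278] [-0.597  0.36  -0.002] [0.486 0.431 1.134]
```

View pics/crop_a.png

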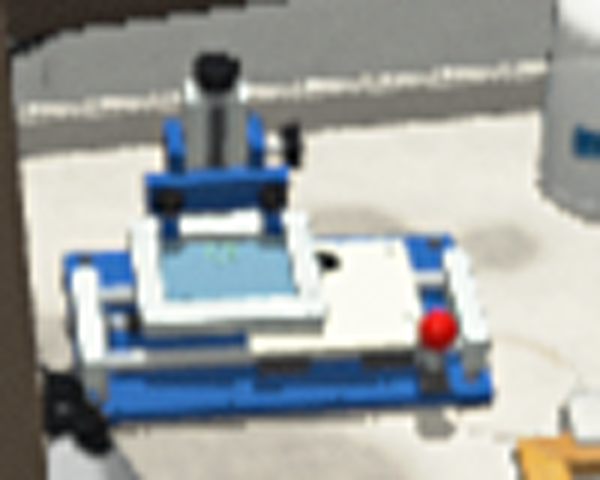

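View pics/crop_b.png

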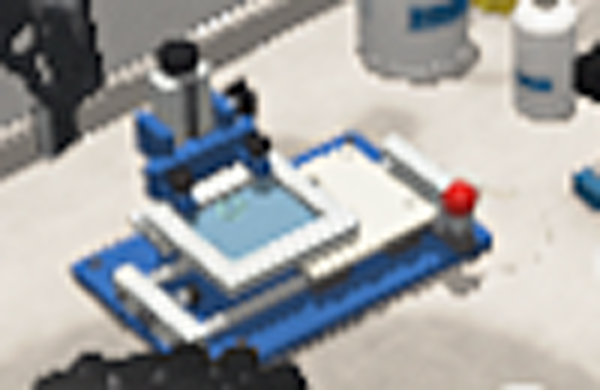

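View pics/crop_c.png

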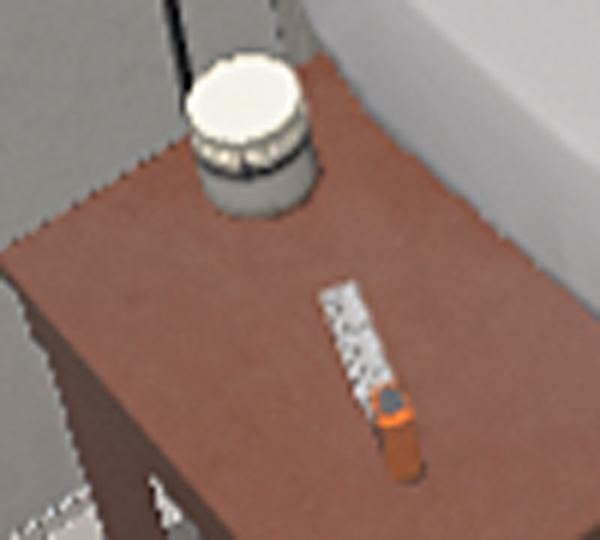

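View pics/crop_d.png

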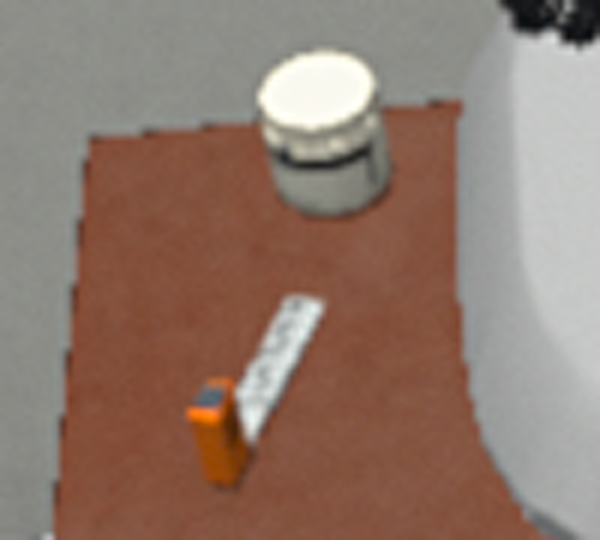

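```bash
python3 - <<'E'
from h import *
st=state()
for f,box in [('scene0',(290,130,390,210)),('side0',(265,140,365,205))]:
    s=load(f);c=cloud(s);hs=cv2.cvtColor(s['frame'],cv2.COLOR_RGB2HSV).astype(int)
    m=np.zeros(c.shape[:2],bool);m[box[1]:box[3],box[0]:box[2]]=1
    blue=m&(hs[...,0]>100)&(hs[...,0]<125)&(hs[...,1]>150)&(c[...,2]<.03)
    p=c[blue]; print(f,'blue',len(p),np.percentile(p,[1,99],axis=0).round(3)); 
    r=cv2.minAreaRect(np.float32(p[:,:2]*1000));print(r)
    # front edge by colour: lower blue boundary per column, on z=0 plane
    v,u=np.nonzero(blue); pts=[]
    for cc in range(u.min()+3,u.max()-2):
        if (u==cc).any(): pts.append((cc,v[u==cc].max()+.5))
    q=onplane(s,pts,0.0); print('front edge fit', np.polyfit(q[:,1],q[:,0],1), q[::8].round(3)[:,:2].tolist())
    # white plate z~45 and frame ~ z 50-65
    wh=m&(hs[...,1]<50)&(c[...,2]>.03)&(c[...,2]<.09)
    p=c[wh]; print(np.histogram(p[:,2],bins=np.arange(.03,.09,.004)))
    st2=m&(hs[...,0]>85)&(hs[...,0]<110)&(hs[...,1]>40)&(hs[...,1]<130)&(c[...,2]>.03)
    p=c[st2]; print('stencil',np.median(p,0),cv2.minAreaRect(np.float32(p[:,:2]*1000)))
    # gauge
s=load('scene0');c=cloud(s)
print(c[277-5:290,170:180,2].round(3))
# heights of bag
p=c.reshape(-1,3); k=(p[:,0]>.3)&(p[:,0]<.9)&(p[:,1]>-.1)&(p[:,1]<.3)&(p[:,2]<.25)
s=load('side0');c=cloud(s); p=c.reshape(-1,3)
for x in np.arange(.35,.85,.06):
    print(round(x,2),[ (round(float(np.percentile(q,95)),3) if len(q:=p[(abs(p[:,0]-x)<.03)&(abs(p[:,1]-y)<.025)&(p[:,2]<.3)][:,2])>3 else None) for y in np.arange(-.3,.5,.05)])
E
```

```text
scene0 blue 487 [[ 0.536 -0.345  0.009]
 [ 0.736 -0.113  0.023]]
((636.390625, -229.97726440429688), (226.64283752441406, 158.58287048339844), 72.03406524658203)
front edge fit [0.40645667 0.67118908] [[0.75, -0.165], [0.607, -0.131], [0.601, -0.158], [0.59, -0.183], [0.583, -0.211], [0.572, -0.236], [0.566, -0.263], [0.555, -0.289]]
(array([222, 166, 228, 268, 155, 119, 137, 213, 230, 153, 111,  97,  79,
        71]), array([0.03 , 0.034, 0.038, 0.042, 0.046, 0.05 , 0.054, 0.058, 0.062,
       0.066, 0.07 , 0.074, 0.078, 0.082, 0.086]))
stencil [ 0.65358443 -0.20216417  0.05532551] ((115.77337646484375, 91.42742919921875), (267.74981689453125, 1555.62255859375), 54.77732849121094)
side0 blue 353 [[ 0.498 -0.398  0.01 ]
 [ 0.74  -0.116  0.025]]
((627.6928100585938, -271.27587890625), (328.5435485839844, 166.516357421875), 68.07845306396484)
front edge fit [0.68599814 0.75177436] [[0.73, -0.148], [0.679, -0.13], [0.667, -0.166], [0.627, -0.163], [0.595, -0.169], [0.585, -0.21], [0.572, -0.247], [0.558, -0.285]]
(array([117, 103, 129, 175, 124,  65,  69, 130, 159,  58,  26,  40,  62,
 
[... 2711 characters left out ...]
.061, 0.074, 0.004, 0.004, 0.003, 0.092, 0.094, 0.088, 0.075, 0.074, 0.072, 0.024, 0.003, 0.004, 0.003, 0.002]
0.59 [0.048, 0.064, 0.065, 0.063, -0.775, 0.092, 0.294, 0.09, 0.085, 0.086, 0.068, 0.063, 0.063, 0.003, 0.003, None]
0.65 [0.049, 0.091, 0.07, 0.066, 0.042, None, 0.296, 0.088, 0.089, 0.089, 0.039, 0.061, 0.061, 0.003, 0.001, None]
0.71 [0.021, 0.147, 0.15, 0.065, 0.03, 0.004, 0.298, 0.003, 0.049, 0.028, -0.773, -0.773, -0.77, -0.767, 0.001, None]
0.77 [0.17, 0.005, 0.003, 0.011, 0.004, 0.004, 0.293, 0.003, None, None, -0.771, -0.772, -0.775, -0.771, -0.769, -0.772]
0.83 [0.231, 0.244, 0.019, 0.032, 0.005, 0.004, 0.003, 0.003, None, None, -0.773, -0.773, -0.772, -0.77, -0.77, -0.77]
```

{"op": "drive_tool", "data": {
  "twist": [
    [0, 0, 0],
    [0, 0, 0],
    [0, 0, 0],
    [0, 0, 0],
    [0, 0, 0],
    [0, 0, 0],
    [0, 0, 0],
    [0, 0, 0],
    [0, 0, 0],
    [0, 0, 0],
    [0, 0, 0],
    [0, 0, 0]
  ],
  "delta_pos": [
    [-23, -12, 0],
    [-23, -12, 0],
    [-23, -12, 0],
    [-23, -12, 0],
    [-23, -12, 0],
    [-23, -12, 0],
    [-23, -12, 0],
    [-23, -12, 0],
    [-23, -12, 0],
    [-23, -12, 0],
    [-23, -12, 0],
    [-23, -12, 0]
  ],
  "hand": [0, 0, 0, 0, 0, 0, 0, 0, 0, 0, 0, 0]
}}

```text
time: 1.15
ee_pos: [0.5301, -0.2768, 0.231]
orientation: [0.707, 0.707, -0.0, -0.0]
contact_force: [0.1, -0.1, 0.3]
width: 0.0856
```

{"op": "drive_tool", "data": {
  "twist": [
    [0, 0, 0.12],
    [0, 0, 0.12],
    [0, 0, 0.12],
    [0, 0, 0.12],
    [0, 0, 0.12],
    [0, 0, 0.12],
    [0, 0, 0.12],
    [0, 0, 0.12]
  ],
  "delta_pos": [
    [0, 0, 0],
    [0, 0, 0],
    [0, 0, 0],
    [0, 0, 0],
    [0, 0, 0],
    [0, 0, 0],
    [0, 0, 0],
    [0, 0, 0]
  ],
  "hand": [0, 0, 0, 0, 0, 0, 0, 0]
}}

```text
time: 1.82
ee_pos: [0.5307, -0.2758, 0.2308]
orientation: [0.955, 0.298, -0.0, -0.0]
contact_force: [-0.4, 0.3, 0.0]
width: 0.0853
```

{"op": "drive_tool", "data": {
  "twist": [
    [0, 0, 0.12],
    [0, 0, 0.12],
    [0, 0, 0.12],
    [0, 0, 0.12],
    [0, 0, 0.12],
    [0, 0, 0.12],
    [0, 0, 0.12],
    [0, 0, 0.085],
    [0, 0, 0],
    [0, 0, 0]
  ],
  "delta_pos": [
    [0, 0, 0],
    [0, 0, 0],
    [0, 0, 0],
    [0, 0, 0],
    [0, 0, 0],
    [0, 0, 0],
    [0, 0, 0],
    [0, 0, 0],
    [0, 0, 0],
    [0, 0, 0]
  ],
  "hand": [0, 0, 0, 0, 0, 0, 0, 0, 0, 0]
}}

```text
time: 2.65
ee_pos: [0.5308, -0.2758, 0.231]
orientation: [0.988, -0.155, -0.0, -0.0]
contact_force: [-0.1, 0.5, -0.3]
width: 0.0852
```

```bash
cat >> h.py <<'E'
def wsave(f):
    st=state(); s=snapshot('wrist'); s['ee_pos']=st['ee_pos'];s['orientation']=st['orientation']
    cv2.imwrite(f'pics/{f}.png',s['frame'][:,:,::-1]); np.savez(f'pics/{f}.npz',**s); return s,st
E
python3 - <<'E'
from h import *
s,st=wsave('w1');save('scene','scene1');save('side','side1')
print(st['time'],st['ee_pos'],st['joints'],R.from_quat(st['orientation']).as_matrix().round(3),st['contact_force'])
E
```

```text
2.65 [ 0.53083325 -0.27584965  0.23100942] [-6.48723957e-01  1.19713897e-01  1.77141095e+00  5.40833907e-06
  1.25103266e+00  1.23399950e+00] [[ 0.952 -0.307 -0.   ]
 [-0.307 -0.952  0.   ]
 [-0.001 -0.    -1.   ]] [-0.13900453  0.45950445 -0.30088516]
```

View pics/w1.png

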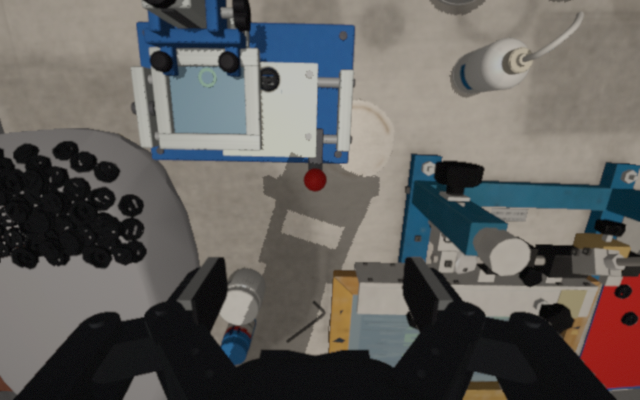

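View pics/scene1.png

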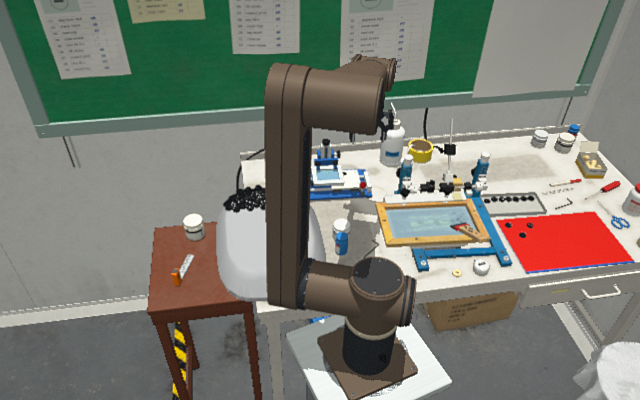

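```bash
python3 - <<'E'
from h import *
s=load('w1');st=s
hs=cv2.cvtColor(s['frame'],cv2.COLOR_RGB2HSV).astype(int)
red=((hs[...,0]<6)|(hs[...,0]>174))&(hs[...,1]>150)&(hs[...,2]>80); red[:,500:]=0; red[:140]=0;red[220:]=0
v,u=np.nonzero(red);print('knob',u.mean(),v.mean(),len(u),(u.min()+u.max())/2,(v.min()+v.max())/2,onplane(s,[(u.mean(),v.mean())],.068,st))
blue=(hs[...,0]>100)&(hs[...,0]<125)&(hs[...,1]>150); blue[:,400:]=0;blue[200:]=0
# back edge (top), right edge, front edge
bk=[(c,np.nonzero(blue[:,c])[0].min()-.5) for c in range(262,345,4)]
fr=[(c,np.nonzero(blue[:,c])[0].max()+.5) for c in list(range(165,270,4))+[335,340,345]]
q=onplane(s,bk,.016,st);a=np.polyfit(q[:,1],q[:,0],1);print('back',a,np.std(q[:,0]-np.polyval(a,q[:,1])))
for z in(.016,0):
  q=onplane(s,fr,z,st);a=np.polyfit(q[:,1],q[:,0],1);print('front',z,a,np.std(q[:,0]-np.polyval(a,q[:,1])))
rt=[(np.nonzero(blue[r,:])[0].max()+.5,r) for r in range(28,65,3)]
q=onplane(s,rt,.016,st);a=np.polyfit(q[:,0],q[:,1],1);print('right',a,np.std(q[:,1]-np.polyval(a,q[:,0])))
cv2.imwrite('pics/w1c.png',cv2.resize(s['frame'][0:200,110:400,::-1],None,fx=2.7,fy=2.7,interpolation=cv2.INTER_CUBIC))
E
```

```text
knob 314.21098265895955 180.135838150289 346 314.5 180.0 [[ 0.53631603 -0.27839209  0.068     ]]
back [0.35229363 0.8006606 ] 0.00028107191284829693
front 0.016 [0.35245124 0.64541082] 0.0003302768111059285
front 0 [0.35245124 0.64260182] 0.00034503271960310795
right [-0.36131253 -0.12342986] 0.00030769963885360726
```

View pics/w1c.png

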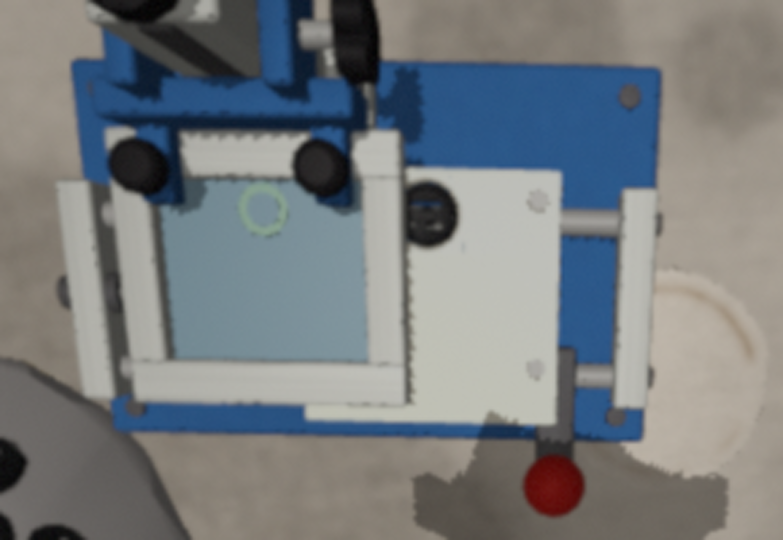

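{"op": "drive_tool", "data": {
  "twist": [
    [0, 0, 0.027],
    [0, 0, 0],
    [0, 0, 0],
    [0, 0, 0],
    [0, 0, 0],
    [0, 0, 0],
    [0, 0, 0],
    [0, 0, 0],
    [0, 0, 0],
    [0, 0, 0]
  ],
  "delta_pos": [
    [6, 0.5, 0],
    [0, 0, 20],
    [0, 0, 20],
    [0, 0, 20],
    [0, 0, 20],
    [0, 0, 20],
    [0, 0, 20],
    [0, 0, 20],
    [0, 0, 0],
    [0, 0, 0]
  ],
  "hand": [0, 0, 0, 0, 0, 0, 0, 0, 0, 0]
}}

```text
time: 3.63
ee_pos: [0.5358, -0.2777, 0.0902]
orientation: [0.986, -0.169, -0.001, -0.001]
contact_force: [0.4, 0.3, 1.0]
width: 0.0857
```

```bash
python3 - <<'E'
from h import *
s,st=wsave('w2');save('scene','scene2');save('side','side2')
hs=cv2.cvtColor(s['frame'],cv2.COLOR_RGB2HSV).astype(int)
red=((hs[...,0]<6)|(hs[...,0]>174))&(hs[...,1]>150)&(hs[...,2]>60)
n,l,stt,c=cv2.connectedComponentsWithStats(red.astype(np.uint8))
for i in range(1,n):
    if stt[i,4]>100: 
        p=onplane(s,[c[i]],.068,s)[0]; Rm=R.from_quat(s['orientation']).as_matrix()
        print(c[i],stt[i],p,'tool mm',(Rm.T@(p-s['ee_pos'])*1000).round(1))
E
```

```text
[314.15442404 240.8130217 ] [ 295  221   39   40 1198] [ 0.53660599 -0.27889224  0.068     ] tool mm [ 1.2  0.8 22.2]
```

View pics/w2.png

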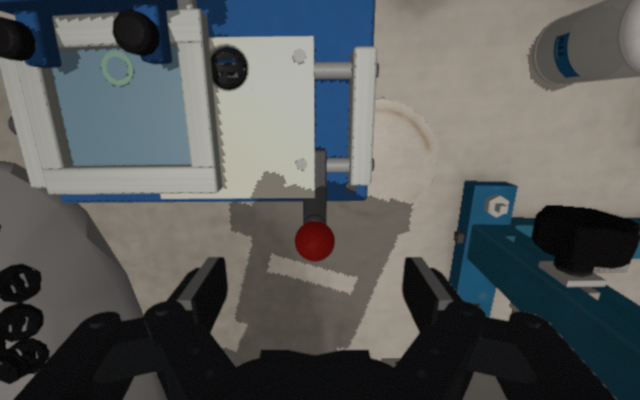

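{"op": "drive_tool", "data": {
  "twist": [
    [0, 0, 0],
    [0, 0, 0],
    [0, 0, 0],
    [0, 0, 0],
    [0, 0, 0],
    [0, 0, 0],
    [0, 0, 0],
    [0, 0, 0],
    [0, 0, 0],
    [0, 0, 0]
  ],
  "delta_pos": [
    [1, 1, 10],
    [0, 0, 15],
    [0, 0, 15],
    [0, 0, 0],
    [0, 0, 0],
    [0, 0, 0],
    [0, 0, 0],
    [0, 0, 0],
    [0, 0, 0],
    [0, 0, 0]
  ],
  "hand": [0, 0, 0, 0.3, 0.6, 0.8, 0.8, 0.8, 0.8, 0.8],
  "grip_force": 30
}}

```text
time: 4.62
ee_pos: [0.538, -0.2799, 0.0528]
orientation: [0.985, -0.17, 0.001, 0.0]
contact_force: [0.2, 1.6, 4.5]
width: 0.0222
```

{"op": "drive_tool", "data": {
  "twist": [
    [0, 0, 0],
    [0, 0, 0],
    [0, 0, 0],
    [0, 0, 0],
    [0, 0, 0],
    [0, 0, 0],
    [0, 0, 0],
    [0, 0, 0],
    [0, 0, 0],
    [0, 0, 0]
  ],
  "delta_pos": [
    [0, -4, 0],
    [0, -6, 0],
    [0, -6, 0],
    [0, -6, 0],
    [0, -6, 0],
    [0, -6, 0],
    [0, -6, 0],
    [0, -4, 0],
    [0, 0, 0],
    [0, 0, 0]
  ],
  "hand": [0.8, 0.8, 0.8, 0.8, 0.8, 0.8, 0.8, 0.8, 0.8, 0.8]
}}

```text
time: 5.45
ee_pos: [0.5525, -0.2383, 0.0528]
orientation: [0.986, -0.17, 0.0, 0.0]
contact_force: [-3.5, 1.0, 6.4]
width: 0.0218
```

```bash
python3 - <<'E'
from h import *
s,st=wsave('w3')
print(st['contact_force'],st['ee_pos'])
E
```

```text
[-3.54619794  1.00205278  6.43631603] [ 0.55245204 -0.23829304  0.05276036]
```

View pics/w3.png

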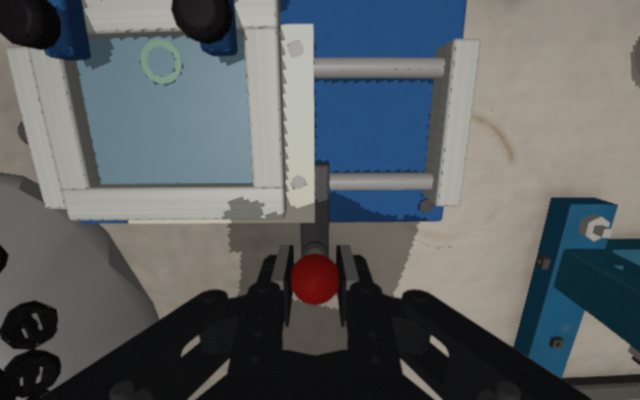

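{"op": "drive_tool", "data": {
  "twist": [
    [0, 0, 0],
    [0, 0, 0],
    [0, 0, 0],
    [0, 0, 0],
    [0, 0, 0]
  ],
  "delta_pos": [
    [0, -3, 0],
    [0, -3, 0],
    [0, -3, 0],
    [0, -2, 0],
    [0, 0, 0]
  ],
  "hand": [0.8, 0.8, 0.8, 0.8, 0.8]
}}

```text
time: 5.92
ee_pos: [0.5559, -0.2283, 0.0528]
orientation: [0.986, -0.169, 0.0, 0.001]
contact_force: [-2.8, -0.2, 7.5]
width: 0.022
```

{"op": "drive_tool", "data": {
  "twist": [
    [0, 0, 0],
    [0, 0, 0],
    [0, 0, 0]
  ],
  "delta_pos": [
    [0, -2, 0],
    [0, -1, 0],
    [0, 0, 0]
  ],
  "hand": [0.8, 0.8, 0.8]
}}

```text
time: 6.17
ee_pos: [0.5568, -0.2257, 0.0528]
orientation: [0.986, -0.169, 0.0, 0.001]
contact_force: [-3.3, -0.9, 6.6]
width: 0.0218
```

{"op": "drive_tool", "data": {
  "twist": [
    [0, 0, 0],
    [0, 0, 0],
    [0, 0, 0]
  ],
  "delta_pos": [
    [0, -2, 0],
    [0, -1, 0],
    [0, 0, 0]
  ],
  "hand": [0.8, 0.8, 0.8]
}}

```text
time: 6.42
ee_pos: [0.5576, -0.2233, 0.0528]
orientation: [0.986, -0.169, 0.0, 0.001]
contact_force: [-3.9, -2.3, 6.9]
width: 0.022
```

{"op": "drive_tool", "data": {
  "twist": [
    [0, 0, 0],
    [0, 0, 0],
    [0, 0, 0]
  ],
  "delta_pos": [
    [0, -2, 0],
    [0, 0, 0],
    [0, 0, 0]
  ],
  "hand": [0.8, 0.8, 0.8]
}}

```text
time: 6.67
ee_pos: [0.5577, -0.2233, 0.0528]
orientation: [0.986, -0.169, -0.0, 0.003]
contact_force: [-5.5, -6.8, 6.9]
width: 0.022
```

{"op": "drive_tool", "data": {
  "twist": [
    [0, 0, 0],
    [0, 0, 0],
    [0, 0, 0]
  ],
  "delta_pos": [
    [0, -2, 0],
    [0, 0, 0],
    [0, 0, 0]
  ],
  "hand": [0.8, 0.8, 0.8]
}}

```text
time: 6.92
ee_pos: [0.5577, -0.2232, 0.0528]
orientation: [0.986, -0.169, -0.001, 0.005]
contact_force: [-8.8, -12.4, 6.2]
width: 0.0222
```

```bash
python3 - <<'E'
from h import *
s,st=wsave('w4')
print(st['contact_force'],st['ee_pos'],st['time'])
E
```

```text
[ -8.84568504 -12.39754607   6.2148682 ] [ 0.55771577 -0.22320216  0.05277119] 6.9167
```

View pics/w4.png

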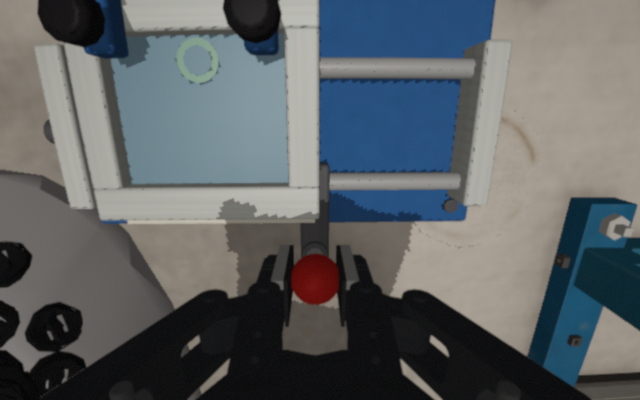

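{"op": "drive_tool", "data": {
  "twist": [
    [0, 0, 0],
    [0, 0, 0],
    [0, 0, 0],
    [0, 0, 0],
    [0, 0, 0],
    [0, 0, 0],
    [0, 0, 0],
    [0, 0, 0],
    [0, 0, 0],
    [0, 0, 0],
    [0, 0, 0],
    [0, 0, 0]
  ],
  "delta_pos": [
    [0, 4, 0],
    [0, 0, 0],
    [0, 0, 0],
    [0, 0, 0],
    [0, 0, 0],
    [0, 0, 0],
    [0, 0, -15],
    [0, 0, -15],
    [0, 0, -25],
    [0, 0, -35],
    [0, 0, -35],
    [0, 0, 0]
  ],
  "hand": [0.8, 0.8, 0.4, 0, 0, 0, 0, 0, 0, 0, 0, 0]
}}

```text
time: 7.97
ee_pos: [0.5616, -0.224, 0.185]
orientation: [0.986, -0.169, 0.007, 0.003]
contact_force: [0.6, -0.3, 1.5]
width: 0.0852
```

{"op": "drive_tool", "data": {
  "twist": [
    [0, 0, 0],
    [0, 0, 0],
    [0, 0, 0],
    [0, 0, 0]
  ],
  "delta_pos": [
    [-10, -27, -10],
    [-10, -27, -10],
    [0, 0, 0],
    [0, 0, 0]
  ],
  "hand": [0, 0, 0, 0]
}}

```text
time: 8.3
ee_pos: [0.5572, -0.1633, 0.1968]
orientation: [0.986, -0.169, 0.001, 0.0]
contact_force: [0.1, -0.3, -0.2]
width: 0.0854
```

```bash
python3 - <<'E'
from h import *
s,st=wsave('w5')
print(st['contact_force'],st['ee_pos'],st['time'],R.from_quat(st['orientation']).as_matrix().round(3))
save('scene','scene5')
# gauge estimate
s=load('scene5');hs=cv2.cvtColor(s['frame'],cv2.COLOR_RGB2HSV).astype(int);c=cloud(s)
E
```

```text
[ 0.06987759 -0.32437779 -0.17094863] [ 0.55716252 -0.16330573  0.19677941] 8.3 [[ 0.943 -0.332  0.001]
 [-0.332 -0.943 -0.001]
 [ 0.001  0.    -1.   ]]
```

View pics/w5.png

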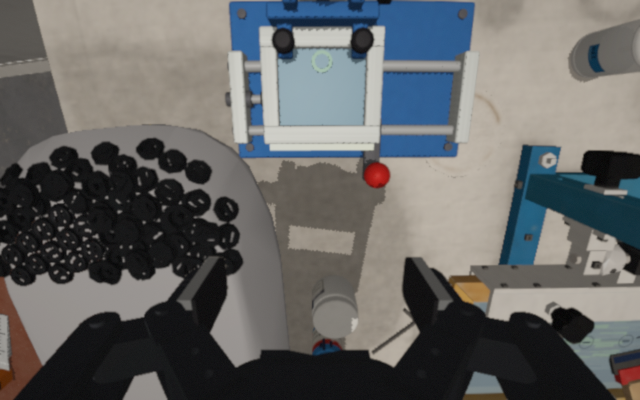

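```bash
python3 - <<'E'
from h import *
s=load('w5')
cv2.imwrite('pics/w5c.png',cv2.resize(s['frame'][0:200,210:500,::-1],None,fx=2.7,fy=2.7,interpolation=cv2.INTER_CUBIC))
c=cloud(s,s)
hs=cv2.cvtColor(s['frame'],cv2.COLOR_RGB2HSV).astype(int)
a=np.radians(-19.4);Ex=np.array([np.cos(a),np.sin(a)]);Ey=np.array([-Ex[1],Ex[0]])
red=((hs[...,0]<6)|(hs[...,0]>174))&(hs[...,1]>150)&(hs[...,2]>60);red[:,430:]=0;red[:,:300]=0;red[230:]=0
v,u=np.nonzero(red);k=onplane(s,[(u.mean(),v.mean())],.068,s)[0];print('knob',k,k[:2]@Ex,k[:2]@Ey)
p=c.reshape(-1,3);X=p[:,:2]@Ex;Y=p[:,:2]@Ey
O=np.array([.667,-.0045]);X=X-O[0];Y=Y-O[1]
# height map in fixture frame
for x in range(-180,60,15):
    print(x,[ (int(1000*np.percentile(q,90)) if len(q:=p[(abs(X*1000-x)<7.5)&(abs(Y*1000-y)<7.5)][:,2])>3 else None) for y in range(-60,130,15)])
E
```

```text
knob [ 0.55596008 -0.22392415  0.068     ] 0.5987730409771235 -0.026542002966641626
-180 [1, 1, 1, 1, 1, 1, 1, 1, 1, 24, 46, 67, 73]
-165 [0, 1, 1, 0, 1, 1, 1, 1, 1, 20, 43, 68, 89]
-150 [1, 1, 1, 1, 1, 1, 1, 1, 1, 13, 39, 86, 90]
-135 [0, 1, 0, 1, 1, 1, 1, 1, 1, 0, 35, 69, 88]
-120 [1, 1, 1, 1, 1, 1, 0, 1, 1, 1, 29, 68, 89]
-105 [1, 0, 266, 260, 1, 1, 1, 1, 0, 223, 266, 57, 84]
-90 [0, 133, 271, 263, 278, 1, 1, 1, 1, 275, 267, 270, 64]
-75 [1, 274, 286, 264, 286, 291, 285, 290, 290, 278, 284, 286, 40]
-60 [17, 17, 79, 78, 17, 294, 292, 293, 17, 17, 17, 17, 28]
-45 [17, 17, 40, 63, 63, 63, 63, 63, 63, 63, 17, 39, 18]
-30 [32, 32, 63, 64, 64, 64, 64, 64, 64, 64, 32, 40, 39]
-15 [17, 17, 63, 64, 55, 55, 340, 55, 61, 64, 17, 40, 39]
0 [17, 17, 63, 64, 55, 55, 55, 55, 58, 64, 37, 40, 38]
15 [17, 17, 62, 64, 55, 56, 55, 55, 60, 64, 17, 40, 39]
30 [32, 32, 62, 64, 91, 55, 56, 56, 91, 64, 32, 40, 39]
45 [17, 17, 62, 89, 92, 64, 64, 83, 92, 64, 17, 39, 16]
```

View pics/w5c.png

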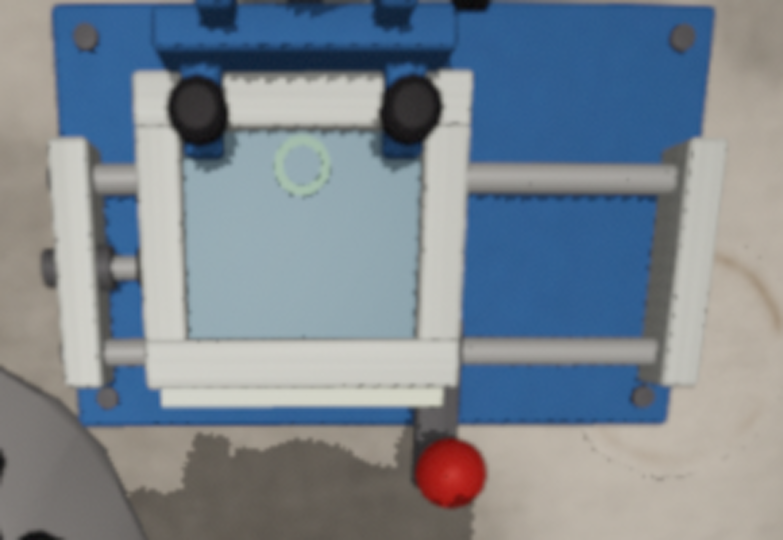

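```bash
python3 - <<'E'
from h import *
s=load('w5')
a=np.radians(-19.4);Ex=np.array([np.cos(a),np.sin(a)]);Ey=np.array([-Ex[1],Ex[0]])
def P(uv,z):
    q=onplane(s,[(uv[0]/2.7+210-.3,uv[1]/2.7-.3)],z,s)[0]; print(uv,z,q.round(4),(1000*(q[:2]@Ex)).round(1),(1000*(q[:2]@Ey)).round(1)); return q
A=P((148,386),.0628);B=P((457,386),.0628);
C=P((161,406),.045);D=P((443,406),.045)
E=P((135,72),.0628);F=P((472,72),.0628)
P((80,425),.016);P((666,423),.016)
P((52,5),.016);P((713,7),.016)
print(np.degrees(np.arctan2(*(A-B)[:2])),np.degrees(np.arctan2(*(C-D)[:2])), np.linalg.norm(A-B),np.linalg.norm(C-D))
E
python3 - <<'E'
from h import *
# gauge from scene0 & side0
for f,box in [('scene0',(165,250,195,292)),('side0',(240,285,265,330)),('scene5',(165,250,195,292))]:
    s=load(f);c=cloud(s);hs=cv2.cvtColor(s['frame'],cv2.COLOR_RGB2HSV).astype(int)
    m=np.zeros(c.shape[:2],bool);m[box[1]:box[3],box[0]:box[2]]=1
    br=m&(hs[...,1]<60)&(hs[...,2]>120)
    q=c[br];print(f,len(q))
    v,u=np.nonzero(br);w=onplane(s,np.c_[u,v],.006)
    vx,vy,x0,y0=cv2.fitLine(np.float32(w[:,:2]),cv2.DIST_L2,0,.01,.01).ravel();print(np.degrees(np.arctan2(vy,vx)),w.mean(0),w[np.argmax(w[:,0])],w[np.argmin(w[:,0])])
    org=m&(hs[...,0]<14)&(hs[...,1]>170)&(hs[...,2]>110)&(c[...,2]<.06)&(c[...,2]>.005); q=c[org];print('org',len(q),q.mean(0),np.median(q,0))
    top=org&(c[...,2]>.044);q=c[top];print(len(q),q.mean(0) if len(q) else 0)
E
```

```text
(148, 386) 0.0628 [ 0.6167 -0.1376  0.0628] 627.4 75.1
(457, 386) 0.0628 [ 0.5822 -0.2352  0.0628] 627.3 -28.4
(161, 406) 0.045 [ 0.6078 -0.136   0.045 ] 618.5 73.6
(443, 406) 0.045 [ 0.5741 -0.2314  0.045 ] 618.4 -27.6
(135, 72) 0.0628 [ 0.7059 -0.1693  0.0628] 722.1 74.8
(472, 72) 0.0628 [ 0.6719 -0.2661  0.0628] 722.1 -27.8
(80, 425) 0.016 [ 0.6097 -0.0976  0.016 ] 607.5 110.5
(666, 423) 0.016 [ 0.5329 -0.3181  0.016 ] 608.3 -123.0
(52, 5) 0.016 [ 0.7489 -0.1466  0.016 ] 755.1 110.5
(713, 7) 0.016 [ 0.6722 -0.3659  0.016 ] 755.6 -121.9
19.451398614926664 19.454776337533648 0.10349091549356122 0.10117614203126372
scene0 160
-33.435062 [0.48404019 0.33660463 0.006     ] [0.52286365 0.31969633 0.006     ] [0.43703144 0.35896334 0.006     ]
org 49 [0.42387061 0.37485061 0.02932475] [0.42256452 0.37463599 0.02787593]
13 [0.42725211 0.37302596 0.05036342]
side0 132
-35.4414 [0.49133966 0.33325391 0.006     ] [0.5244226  0.32212158 0.006     ] [0.4549237  0.34593264 0.006     ]
org 12 [0.42546324 0.37782848 0.04879129] [0.42376922 0.37834309 0.0483834 ]
12 [0.42546324 0.37782848 0.04879129]
scene5 161
-33.206177 [0.48358894 0.33669163 0.006     ] [0.52286365 0.31969633 0.006     ] [0.43703144 0.35896334 0.006     ]
org 49 [0.42327466 0.37564739 0.03094966] [0.42189503 0.3753269  0.03177791]
14 [0.42791651 0.37144105 0.04969605]
```

{"op": "drive_tool", "data": {
  "twist": [
    [0, 0, -0.12],
    [0, 0, -0.12],
    [0, 0, -0.12],
    [0, 0, -0.12],
    [0, 0, -0.12],
    [0, 0, -0.12],
    [0, 0, -0.12],
    [0, 0, -0.12],
    [0, 0, -0.12],
    [0, 0, -0.12],
    [0, 0, -0.12],
    [0, 0, -0.12]
  ],
  "delta_pos": [
    [0, 0, -10],
    [0, 0, -10],
    [0, 0, -10],
    [0, 0, 0],
    [0, 0, 0],
    [0, 0, 0],
    [0, 0, 0],
    [0, 0, 0],
    [0, 0, 0],
    [0, 0, 0],
    [0, 0, 0],
    [0, 0, 0]
  ],
  "hand": [0, 0, 0, 0, 0, 0, 0, 0, 0, 0, 0, 0]
}}

```text
time: 9.4
ee_pos: [0.5564, -0.1655, 0.2252]
orientation: [0.852, 0.524, -0.001, -0.001]
contact_force: [0.1, 0.4, -0.4]
width: 0.0851
```

{"op": "drive_tool", "data": {
  "twist": [
    [0, 0, -0.12],
    [0, 0, -0.12],
    [0, 0, -0.12],
    [0, 0, -0.12],
    [0, 0, -0.12],
    [0, 0, -0.12],
    [0, 0, -0.12],
    [0, 0, -0.12],
    [0, 0, -0.12],
    [0, 0, -0.12],
    [0, 0, -0.12],
    [0, 0, -0.12]
  ],
  "delta_pos": [
    [0, 0, 0],
    [0, 0, 0],
    [0, 0, 0],
    [0, 0, 0],
    [0, 0, 0],
    [0, 0, 0],
    [0, 0, 0],
    [0, 0, 0],
    [0, 0, 0],
    [0, 0, 0],
    [0, 0, 0],
    [0, 0, 0]
  ],
  "hand": [0, 0, 0, 0, 0, 0, 0, 0, 0, 0, 0, 0]
}}

```text
time: 10.4
ee_pos: [0.5565, -0.1655, 0.2252]
orientation: [0.295, 0.956, 0.0, -0.001]
contact_force: [-0.7, 0.7, -0.3]
width: 0.0853
```

{"op": "drive_tool", "data": {
  "twist": [
    [0, 0, -0.025],
    [0, 0, 0]
  ],
  "delta_pos": [
    [0, 0, 0],
    [0, 0, 0]
  ],
  "hand": [0, 0]
}}

```text
time: 10.57
ee_pos: [0.5565, -0.1652, 0.2255]
orientation: [0.286, 0.958, 0.0, -0.001]
contact_force: [-0.5, -0.4, 0.2]
width: 0.0856
```

```bash
python3 - <<'E'
from h import *
st=state();Rm=R.from_quat(st['orientation']).as_matrix();print(Rm.round(3),st['joints'],st['ee_pos'])
t=np.array([.44,.366,.22]);print((Rm.T@(t-st['ee_pos'])*1000).round(1))
E
```

```text
[[-0.836  0.548 -0.001]
 [ 0.548  0.836  0.   ]
 [ 0.001 -0.    -1.   ]] [-4.63226691e-01  8.54359143e-02  1.81891563e+00 -1.47395710e-04
  1.23848243e+00 -1.45347542e+00] [ 0.5565169  -0.16521862  0.22548077]
[388.8 380.3   5.8]
```

{"op": "drive_tool", "data": {
  "twist": [
    [0, 0, 0],
    [0, 0, 0],
    [0, 0, 0],
    [0, 0, 0],
    [0, 0, 0],
    [0, 0, 0],
    [0, 0, 0],
    [0, 0, 0],
    [0, 0, 0],
    [0, 0, 0],
    [0, 0, 0],
    [0, 0, 0]
  ],
  "delta_pos": [
    [15, 15, 0],
    [28, 27, 0],
    [28, 27, 0],
    [28, 27, 0],
    [28, 27, 0],
    [28, 27, 0],
    [28, 27, 0],
    [28, 27, 0],
    [28, 27, 0],
    [28, 27, 0],
    [28, 27, 0],
    [28, 27, 0]
  ],
  "hand": [0, 0, 0, 0, 0, 0, 0, 0, 0, 0, 0, 0]
}}

```text
time: 11.57
ee_pos: [0.4561, 0.2748, 0.2262]
orientation: [0.287, 0.958, -0.0, 0.0]
contact_force: [0.8, 0.4, -0.6]
width: 0.0852
```

{"op": "drive_tool", "data": {
  "twist": [
    [0, 0, 0],
    [0, 0, 0],
    [0, 0, 0],
    [0, 0, 0],
    [0, 0, 0]
  ],
  "delta_pos": [
    [27, 27, 0],
    [25, 25, 0],
    [13, 13, 6],
    [0, 0, 0],
    [0, 0, 0]
  ],
  "hand": [0, 0, 0, 0, 0]
}}

```text
time: 11.98
ee_pos: [0.4372, 0.3635, 0.2194]
orientation: [0.285, 0.959, -0.001, -0.0]
contact_force: [0.4, -0.3, -1.4]
width: 0.0855
```

```bash
python3 - <<'E'
from h import *
s,st=wsave('w6');Rm=R.from_quat(st['orientation']).as_matrix();print(Rm.round(3),st['joints'],st['ee_pos'],st['time'])
E
```

```text
[[-0.838  0.546 -0.001]
 [ 0.546  0.838 -0.001]
 [ 0.    -0.002 -1.   ]] [ 5.15382306e-01  6.43230973e-02  1.85271383e+00 -5.70308206e-04
  1.22635069e+00 -4.77439198e-01] [0.43721313 0.36346713 0.21942097] 11.9833
```

View pics/w6.png

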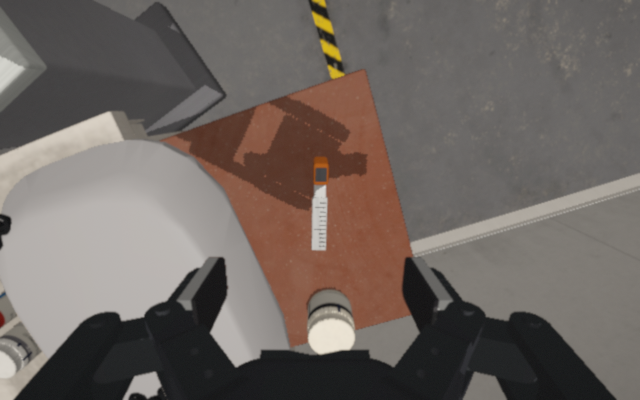

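```bash
cat > g.py <<'E'
from h import *
import sys
def gauge(f):
    s=load(f);Rm=R.from_quat(s['orientation']).as_matrix()
    hs=cv2.cvtColor(s['frame'],cv2.COLOR_RGB2HSV).astype(int);c=cloud(s,s)
    m=np.zeros(c.shape[:2],bool);m[120:300,270:370]=1
    top=m&(c[...,2]>.042)&(c[...,2]<.058)
    n,l,stt,cc=cv2.connectedComponentsWithStats(top.astype(np.uint8));i=1+np.argmax(stt[1:,4]);v,u=np.nonzero(l==i)
    q=onplane(s,np.c_[u,v],.05,s);r=cv2.minAreaRect(np.float32(q[:,:2]*1000));t=np.array([r[0][0]/1000,r[0][1]/1000,.05])
    print('top',len(u),r,'tool',(Rm.T@(t-s['ee_pos'])*1000).round(1))
    br=m&(hs[...,1]<70)&(hs[...,2]>110)&(c[...,2]<.02)
    n,l,stt,cc=cv2.connectedComponentsWithStats(br.astype(np.uint8));i=1+np.argmax(stt[1:,4]);v,u=np.nonzero(l==i);print(stt[i])
    q=onplane(s,np.c_[u,v],.005,s);vx,vy,x0,y0=cv2.fitLine(np.float32(q[:,:2]),cv2.DIST_L2,0,.01,.01).ravel()
    if vx<0:vx,vy=-vx,-vy
    print('blade angle',np.degrees(np.arctan2(vy,vx)),'centre',q.mean(0),'tool x angle',np.degrees(np.arctan2(Rm[1,0],Rm[0,0])))
    x,y=(vx,vy); d=q[:,:2]@[vx,vy]; print('blade along',d.min(),d.max(),'lat',np.array([x0,y0])@[-vy,vx],'grip lat',t[:2]@[-vy,vx],'grip along',t[:2]@[vx,vy])
gauge(sys.argv[1])
E
python3 g.py w6
```

```text
top 341 ((430.1241760253906, 373.96966552734375), (15.80179500579834, 23.4215030670166), 56.85650634765625) tool [ 11.6   5.2 169.4]
[311 185  17  66 991]
blade angle -34.44925 centre [0.48594973 0.33652325 0.005     ] tool x angle 146.89552516725814
blade along 0.16675133173417772 0.25373494168599126 lat 0.5523965 grip lat 0.5516966374311069 grip along 0.14314658058260285
```

{"op": "drive_tool", "data": {
  "twist": [
    [0, 0, 0.01],
    [0, 0, 0],
    [0, 0, 0],
    [0, 0, 0],
    [0, 0, 0],
    [0, 0, 0],
    [0, 0, 0],
    [0, 0, 0]
  ],
  "delta_pos": [
    [11.6, 5.2, 0],
    [0, 0, 20],
    [0, 0, 25],
    [0, 0, 25],
    [0, 0, 25],
    [0, 0, 15],
    [0, 0, 0],
    [0, 0, 0]
  ],
  "hand": [0, 0, 0, 0, 0, 0, 0, 0]
}}

```text
time: 12.7
ee_pos: [0.4311, 0.3724, 0.1099]
orientation: [0.291, 0.957, -0.001, -0.001]
contact_force: [-0.2, 0.1, -0.5]
width: 0.0851
```

```bash
python3 -c "
from h import *
wsave('w7')"; python3 g.py w7
```

```text
top 716 ((429.67340087890625, 374.5428161621094), (15.135647773742676, 24.900665283203125), 56.13095474243164) tool [ 2.3  1.1 59.9]
[ 306  234   22   66 1341]
blade angle -34.146694 centre [0.48373745 0.33812824 0.005     ] tool x angle 146.1689386342018
blade along 0.17758267787816845 0.24471096472753984 lat 0.5513644 grip lat 0.5511543579938407 grip along 0.14536302956175676
```

View pics/w7.png

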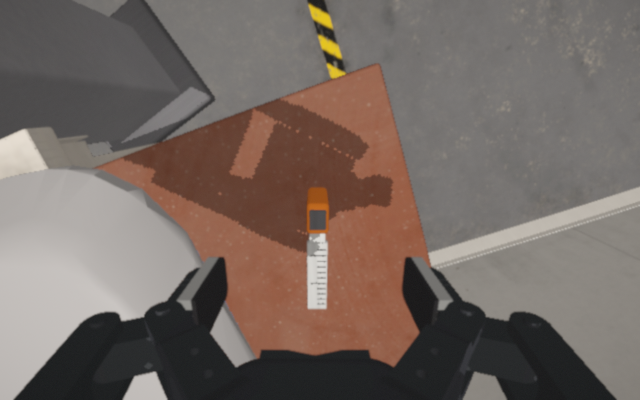

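{"op": "drive_tool", "data": {
  "twist": [
    [0, 0, 0],
    [0, 0, 0],
    [0, 0, 0],
    [0, 0, 0],
    [0, 0, 0],
    [0, 0, 0],
    [0, 0, 0],
    [0, 0, 0],
    [0, 0, 0],
    [0, 0, 0],
    [0, 0, 0],
    [0, 0, 0]
  ],
  "delta_pos": [
    [1.5, 1, 20],
    [0, 0, 25],
    [0, 0, 25],
    [0, 0, 20],
    [0, 0, 10],
    [0, 0, 0],
    [0, 0, 0],
    [0, 0, 0],
    [0, 0, 0],
    [0, 0, 0],
    [0, 0, 0],
    [0, 0, 0]
  ],
  "hand": [0, 0, 0, 0, 0, 0, 0.3, 0.5, 0.7, 0.9, 0.9, 0.9],
  "grip_force": 60
}}

```text
time: 13.75
ee_pos: [0.4306, 0.3759, 0.0113]
orientation: [0.29, 0.957, 0.001, 0.0]
contact_force: [0.8, 0.6, 0.8]
width: 0.0152
```

{"op": "drive_tool", "data": {
  "twist": [
    [0, 0, 0],
    [0, 0, 0],
    [0, 0, 0]
  ],
  "delta_pos": [
    [0, 0, 0],
    [0, 0, 0],
    [0, 0, 0]
  ],
  "hand": [0.95, 0.95, 0.95]
}}

```text
time: 14.0
ee_pos: [0.4307, 0.3759, 0.0112]
orientation: [0.29, 0.957, 0.0, 0.0]
contact_force: [-0.7, 0.3, 5.7]
width: 0.0157
```

{"op": "drive_tool", "data": {
  "twist": [
    [0, 0, 0],
    [0, 0, 0],
    [0, 0, 0],
    [0, 0, 0],
    [0, 0, 0],
    [0, 0, 0],
    [0, 0, 0],
    [0, 0, 0],
    [0, 0, 0],
    [0, 0, 0]
  ],
  "delta_pos": [
    [0, 0, -8],
    [0, 0, -18],
    [0, 0, -25],
    [0, 0, -25],
    [0, 0, -25],
    [0, 0, -25],
    [0, 0, -25],
    [0, 0, -15],
    [0, 0, 0],
    [0, 0, 0]
  ],
  "hand": [0.95, 0.95, 0.95, 0.95, 0.95, 0.95, 0.95, 0.95, 0.95, 0.95]
}}

```text
time: 14.83
ee_pos: [0.4301, 0.3756, 0.1766]
orientation: [0.29, 0.957, 0.0, 0.0]
contact_force: [-0.0, 0.1, -1.8]
width: 0.0154
```

```bash
python3 - <<'E'
from h import *
s,st=wsave('w8');Rm=R.from_quat(st['orientation']).as_matrix();print(Rm.round(3),st['joints'],st['ee_pos'],st['time'],st['contact_force'],st['width'])
save('side','side8')
s=load('side8');cv2.imwrite('pics/side8c.png',cv2.resize(s['frame'][180:340,170:330,::-1],None,fx=3.7,fy=3.7,interpolation=cv2.INTER_CUBIC))
a=np.radians(-19.45);Ex=np.array([np.cos(a),np.sin(a)]);Ey=np.array([-Ex[1],Ex[0]])
t=(.6273-.030-.110)*Ex+.0235*Ey; print(t); print((Rm.T@(np.r_[t,st['ee_pos'][2]]-st['ee_pos'])*1000).round(1))
E
```

```text
[[-0.832  0.555  0.001]
 [ 0.555  0.832  0.001]
 [-0.     0.001 -1.   ]] [ 5.40145133e-01  1.10042721e-01  1.88559920e+00  2.07786735e-05
  1.14498171e+00 -4.42864086e-01] [0.43010536 0.3755575  0.17657877] 14.8333 [-0.03302184  0.12184278 -1.84139006] 0.015412798722468018
[ 0.4673161  -0.14010425]
[-3.169e+02 -4.085e+02 -2.000e-01]
```

View pics/w8.png

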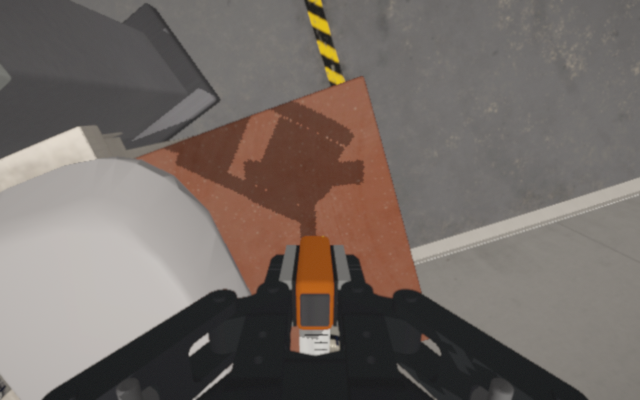

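View pics/side8c.png

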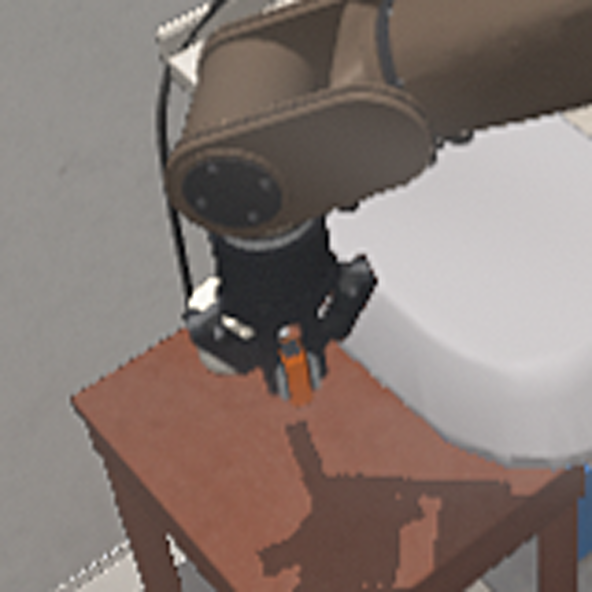

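{"op": "drive_tool", "data": {
  "twist": [
    [0, 0, 0],
    [0, 0, 0],
    [0, 0, 0],
    [0, 0, 0],
    [0, 0, 0],
    [0, 0, 0],
    [0, 0, 0],
    [0, 0, 0],
    [0, 0, 0],
    [0, 0, 0],
    [0, 0, 0],
    [0, 0, 0]
  ],
  "delta_pos": [
    [-10, -9, 0],
    [-17, -15, 0],
    [-18.5, -17, 0],
    [-18.5, -17, 0],
    [-18.5, -17, 0],
    [-18.5, -17, 0],
    [-18.5, -17, 0],
    [-18.5, -17, 0],
    [-18.5, -17, 0],
    [-18.5, -17, 0],
    [-18.5, -16, 0],
    [-17, -15, 0]
  ],
  "hand": [0.95, 0.95, 0.95, 0.95, 0.95, 0.95, 0.95, 0.95, 0.95, 0.95, 0.95, 0.95]
}}

```text
time: 15.93
ee_pos: [0.4984, 0.0977, 0.1746]
orientation: [0.29, 0.957, -0.001, -0.001]
contact_force: [-0.1, -0.4, -1.4]
width: 0.0153
```

{"op": "drive_tool", "data": {
  "twist": [
    [0, 0, 0],
    [0, 0, 0],
    [0, 0, 0],
    [0, 0, 0],
    [0, 0, 0],
    [0, 0, 0],
    [0, 0, 0],
    [0, 0, 0],
    [0, 0, 0],
    [0, 0, 0],
    [0, 0, 0],
    [0, 0, 0]
  ],
  "delta_pos": [
    [-11, -22, 0],
    [-11, -22, 0],
    [-11, -22, 0],
    [-11, -22, 0],
    [-11, -22, 0],
    [-11, -22, 0],
    [-11, -22, 0],
    [-10, -22, 0],
    [-10, -21, 0],
    [-9, -21, 0],
    [0, 0, 0],
    [0, 0, 0]
  ],
  "hand": [0.95, 0.95, 0.95, 0.95, 0.95, 0.95, 0.95, 0.95, 0.95, 0.95, 0.95, 0.95]
}}

```text
time: 16.93
ee_pos: [0.4654, -0.1412, 0.1749]
orientation: [0.291, 0.957, 0.0, -0.001]
contact_force: [-0.3, 0.9, -1.6]
width: 0.015
```

{"op": "drive_tool", "data": {
  "twist": [
    [0, 0, -0.083],
    [0, 0, -0.083],
    [0, 0, -0.083],
    [0, 0, 0],
    [0, 0, 0]
  ],
  "delta_pos": [
    [0, 0, 0],
    [0, 0, 0],
    [0, 0, 0],
    [0, 0, 0],
    [0, 0, 0]
  ],
  "hand": [0.95, 0.95, 0.95, 0.95, 0.95]
}}

```text
time: 17.35
ee_pos: [0.4662, -0.1394, 0.1756]
orientation: [0.169, 0.986, 0.0, -0.001]
contact_force: [-0.6, 0.3, -1.3]
width: 0.0151
```

```bash
cat > ins.py <<'E'
from h import *
a=np.radians(-19.45);Ex=np.array([np.cos(a),np.sin(a)]);Ey=np.array([-Ex[1],Ex[0]])
def rep(st):
    Rm=R.from_quat(st['orientation']).as_matrix();p=st['ee_pos'];g=-Rm[:2,0]
    tip=p[:2]+.110*g
    f=st['contact_force']
    print('t',st['time'],'tip in head (mm): x',round(1e3*(tip@Ex-.6273),1),'y',round(1e3*(tip@Ey-.0235),1),'yaw',round(np.degrees(np.arctan2(g@Ey,g@Ex)),2),'pitch',np.round(-Rm[2,0],4),'roll',np.round(Rm[2,1],4),'TCPz',p[2].round(4),'F fix',round(f[:2]@Ex,1),round(f[:2]@Ey,1),round(f[2],1),'w',st['width'].__round__(4),'M',st['moment'].round(2))
if __name__=='__main__': rep(state())
E
python3 ins.py; python3 - <<'E'
from h import *
wsave('w9');save('side','side9');save('scene','scene9')
s=load('side9');cv2.imwrite('pics/side9c.png',cv2.resize(s['frame'][100:240,240:400,::-1],None,fx=4,fy=4,interpolation=cv2.INTER_CUBIC))
s=load('scene9');cv2.imwrite('pics/scene9c.png',cv2.resize(s['frame'][120:260,270:430,::-1],None,fx=4,fy=4,interpolation=cv2.INTER_CUBIC))
E
```

```text
t 17.35 tip in head (mm): x -31.2 y 0.2 yaw -0.03 pitch -0.0015 roll 0.0004 TCPz 0.1756 F fix -0.6 0.1 -1.3 w 0.0151 M [-0.01  0.09 -0.  ]
```

View pics/w9.png

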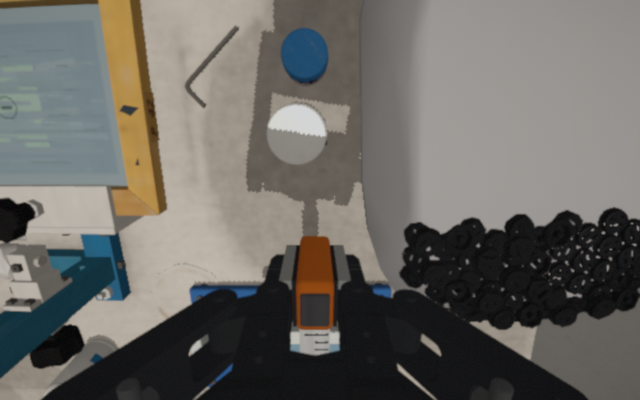

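View pics/side9c.png

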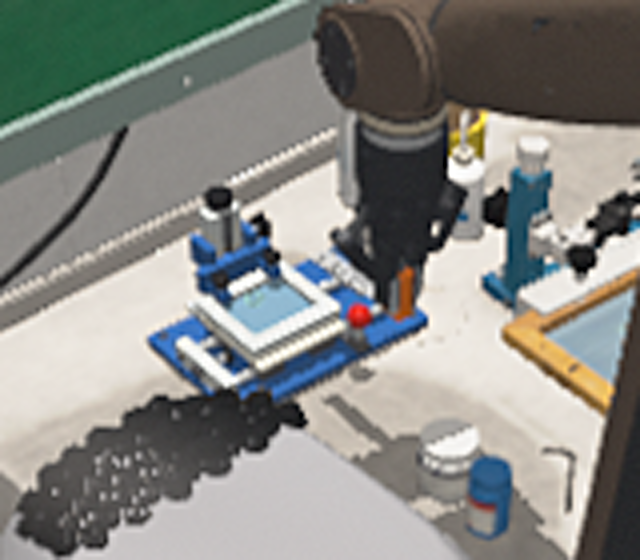

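View pics/scene9c.png

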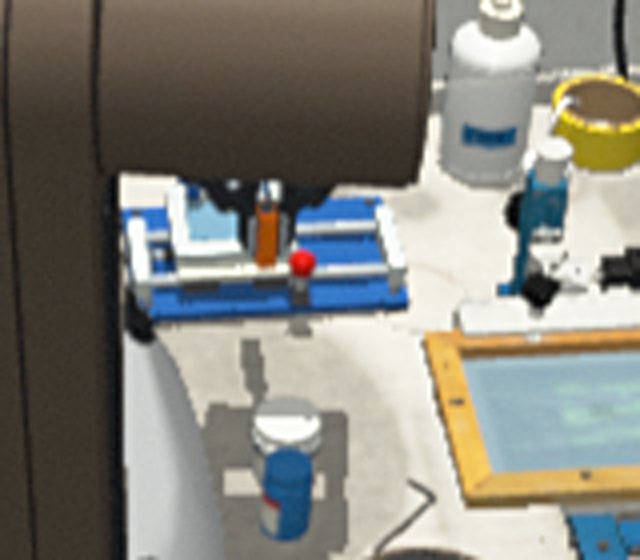

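{"op": "drive_tool", "data": {
  "twist": [
    [0, 0, 0],
    [0, 0, 0],
    [0, 0, 0],
    [0, 0, 0],
    [0, 0, 0],
    [0, 0, 0],
    [0, 0, 0],
    [0, 0, 0],
    [0, 0, 0]
  ],
  "delta_pos": [
    [0, 0, 15],
    [0, 0, 20],
    [0, 0, 20],
    [0, 0, 20],
    [0, 0, 20],
    [0, 0, 14],
    [0, 0, 6],
    [0, 0, 0],
    [0, 0, 0]
  ],
  "hand": [0.95, 0.95, 0.95, 0.95, 0.95, 0.95, 0.95, 0.95, 0.95]
}}

```text
time: 18.25
ee_pos: [0.4669, -0.1404, 0.0616]
orientation: [0.169, 0.986, -0.0, 0.0]
contact_force: [-0.4, -0.6, -0.4]
width: 0.0152
```

```bash
python3 ins.py; python3 - <<'E'
from h import *
save('side','side10');save('scene','scene10')
s=load('side10');cv2.imwrite('pics/side10c.png',cv2.resize(s['frame'][130:210,260:370,::-1],None,fx=6,fy=6,interpolation=cv2.INTER_CUBIC))
E
```

```text
t 18.25 tip in head (mm): x -30.3 y -0.3 yaw 0.02 pitch 0.0001 roll -0.0 TCPz 0.0616 F fix -0.2 -0.7 -0.4 w 0.0152 M [0.01 0.06 0.02]
```

View pics/side10c.png

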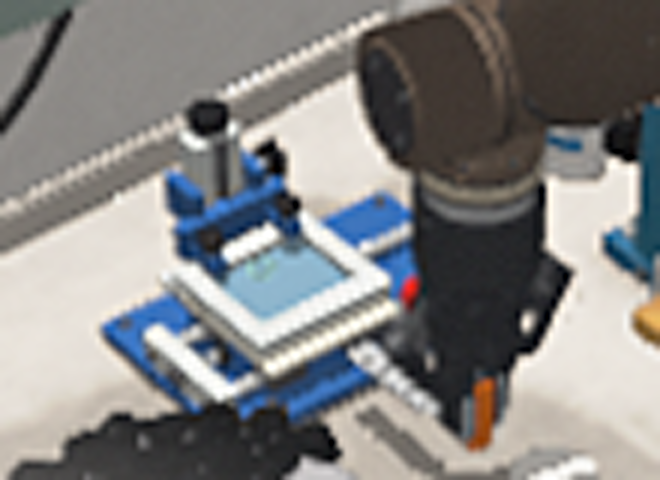

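{"op": "drive_tool", "data": {
  "twist": [
    [0, 0, 0],
    [0, 0, 0],
    [0, 0, 0],
    [0, 0, 0],
    [0, 0, 0],
    [0, 0, 0],
    [0, 0, 0],
    [0, 0, 0],
    [0, 0, 0]
  ],
  "delta_pos": [
    [-8, 0, 0],
    [-10, 0, 0],
    [-7, 0, 0],
    [0, 0, 0],
    [0, 0, 2],
    [0, 0, 1],
    [0, 0, 1],
    [0, 0, 0.6],
    [0, 0, 0]
  ],
  "hand": [0.95, 0.95, 0.95, 0.95, 0.95, 0.95, 0.95, 0.95, 0.95]
}}

```text
time: 19.1
ee_pos: [0.4899, -0.1484, 0.0564]
orientation: [0.169, 0.986, 0.0, -0.0]
contact_force: [-0.5, 0.5, -0.7]
width: 0.0154
```

```bash
python3 ins.py
```

```text
t 19.1 tip in head (mm): x -5.9 y -0.2 yaw 0.04 pitch -0.0006 roll 0.0001 TCPz 0.0564 F fix -0.7 0.3 -0.7 w 0.0154 M [ 0.03 -0.    0.02]
```

{"op": "drive_tool", "data": {
  "twist": [
    [0, 0, 0],
    [0, 0, 0],
    [0, 0, 0],
    [0, 0, 0],
    [0, 0, 0]
  ],
  "delta_pos": [
    [-2, 0, 0],
    [-2, 0, 0],
    [-2, 0, 0],
    [-2, 0, 0],
    [0, 0, 0]
  ],
  "hand": [0.95, 0.95, 0.95, 0.95, 0.95]
}}

```text
time: 19.52
ee_pos: [0.4984, -0.1516, 0.0569]
orientation: [0.169, 0.986, -0.0, 0.0]
contact_force: [0.3, -0.7, -0.8]
width: 0.0153
```

{"op": "drive_tool", "data": {
  "twist": [
    [0, 0, 0],
    [0, 0, 0],
    [0, 0, 0],
    [0, 0, 0],
    [0, 0, 0]
  ],
  "delta_pos": [
    [-2, 0, 0],
    [-2, 0, 0],
    [-2, 0, 0],
    [-2, 0, 0],
    [0, 0, 0]
  ],
  "hand": [0.95, 0.95, 0.95, 0.95, 0.95]
}}

```text
time: 19.93
ee_pos: [0.5058, -0.1542, 0.0569]
orientation: [0.169, 0.986, -0.0, 0.0]
contact_force: [0.3, 0.4, -0.2]
width: 0.0156
```

```bash
python3 ins.py; python3 - <<'E'
from h import *
save('side','side11')
s=load('side11');cv2.imwrite('pics/side11c.png',cv2.resize(s['frame'][130:210,260:370,::-1],None,fx=6,fy=6,interpolation=cv2.INTER_CUBIC))
E
```

```text
t 19.9333 tip in head (mm): x 11.0 y -0.4 yaw 0.04 pitch 0.0006 roll -0.0001 TCPz 0.0569 F fix 0.2 0.5 -0.2 w 0.0156 M [-0.01 -0.    0.03]
```

View pics/side11c.png

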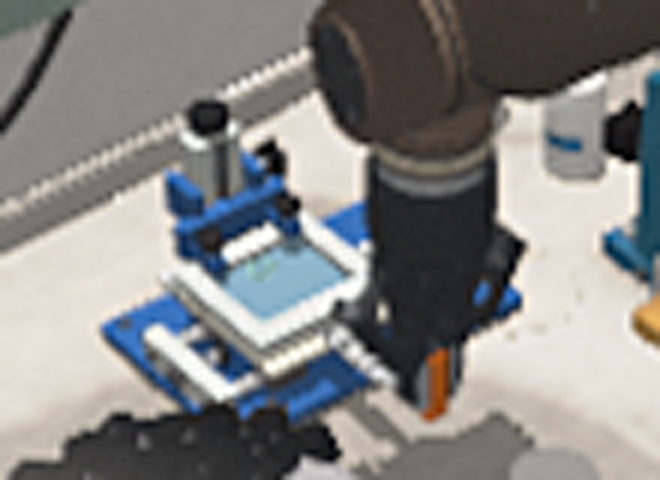

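{"op": "drive_tool", "data": {
  "twist": [
    [0, 0, 0],
    [0, 0, 0],
    [0, 0, 0],
    [0, 0, 0],
    [0, 0, 0],
    [0, 0, 0]
  ],
  "delta_pos": [
    [-3, 0, 0.5],
    [-3, 0, 0.5],
    [-3, 0, 0.5],
    [-3, 0, 0.5],
    [-3, 0, 0.0],
    [0, 0, 0]
  ],
  "hand": [0.95, 0.95, 0.95, 0.95, 0.95, 0.95]
}}

```text
time: 20.48
ee_pos: [0.5203, -0.1593, 0.0549]
orientation: [0.169, 0.986, -0.0, 0.0]
contact_force: [1.1, -0.1, 0.6]
width: 0.0156
```

```bash
python3 ins.py
```

```text
t 20.4833 tip in head (mm): x 26.3 y -0.3 yaw 0.04 pitch 0.001 roll -0.0 TCPz 0.0549 F fix 1.0 0.3 0.6 w 0.0156 M [-0.06 -0.13  0.  ]
```

{"op": "drive_tool", "data": {
  "twist": [
    [0, 0, 0],
    [0, 0, 0],
    [0, 0, 0],
    [0, 0, 0]
  ],
  "delta_pos": [
    [-1.5, 0, 0],
    [-1.5, 0, 0],
    [-1, 0, 0],
    [0, 0, 0]
  ],
  "hand": [0.95, 0.95, 0.95, 0.95]
}}

```text
time: 20.82
ee_pos: [0.5235, -0.1603, 0.0548]
orientation: [0.169, 0.986, -0.0, 0.0]
contact_force: [-1.1, 0.6, 0.4]
width: 0.0154
```

{"op": "drive_tool", "data": {
  "twist": [
    [0, 0, 0],
    [0, 0, 0],
    [0, 0, 0],
    [0, 0, 0]
  ],
  "delta_pos": [
    [-1, 0, 0],
    [-1, 0, 0],
    [-1, 0, 0],
    [0, 0, 0]
  ],
  "hand": [0.95, 0.95, 0.95, 0.95]
}}

```text
time: 21.15
ee_pos: [0.5263, -0.1613, 0.0548]
orientation: [0.169, 0.986, -0.0, 0.0]
contact_force: [0.5, -0.4, 1.0]
width: 0.015
```

```bash
python3 ins.py
```

```text
t 21.15 tip in head (mm): x 32.7 y -0.3 yaw 0.04 pitch 0.0002 roll 0.0 TCPz 0.0548 F fix 0.6 -0.2 1.0 w 0.015 M [0.05 0.03 0.02]
```

{"op": "drive_tool", "data": {
  "twist": [
    [0, 0, 0],
    [0, 0, 0],
    [0, 0, 0]
  ],
  "delta_pos": [
    [-1, 0, 0],
    [-1, 0, 0],
    [0, 0, 0]
  ],
  "hand": [0.95, 0.95, 0.95]
}}

```text
time: 21.4
ee_pos: [0.5282, -0.162, 0.0548]
orientation: [0.169, 0.986, -0.0, 0.0]
contact_force: [-1.3, 0.8, 1.6]
width: 0.0152
```

{"op": "drive_tool", "data": {
  "twist": [
    [0, 0, 0],
    [0, 0, 0],
    [0, 0, 0]
  ],
  "delta_pos": [
    [-1, 0, 0],
    [-0.5, 0, 0],
    [0, 0, 0]
  ],
  "hand": [0.95, 0.95, 0.95]
}}

```text
time: 21.65
ee_pos: [0.5295, -0.1625, 0.0548]
orientation: [0.169, 0.986, -0.0, 0.0]
contact_force: [-1.1, 1.0, 1.2]
width: 0.0155
```

{"op": "drive_tool", "data": {
  "twist": [
    [0, 0, 0],
    [0, 0, 0],
    [0, 0, 0]
  ],
  "delta_pos": [
    [-1, 0, 0],
    [-0.5, 0, 0],
    [0, 0, 0]
  ],
  "hand": [0.95, 0.95, 0.95]
}}

```text
time: 21.9
ee_pos: [0.5309, -0.163, 0.0548]
orientation: [0.169, 0.986, -0.0, 0.0]
contact_force: [-1.3, 0.6, 0.9]
width: 0.0152
```

{"op": "drive_tool", "data": {
  "twist": [
    [0, 0, 0],
    [0, 0, 0],
    [0, 0, 0]
  ],
  "delta_pos": [
    [-1, 0, 0],
    [-0.5, 0, 0],
    [0, 0, 0]
  ],
  "hand": [0.95, 0.95, 0.95]
}}

```text
time: 22.15
ee_pos: [0.5324, -0.1635, 0.0548]
orientation: [0.169, 0.986, -0.0, 0.0]
contact_force: [-1.8, -0.4, 0.6]
width: 0.0154
```

{"op": "drive_tool", "data": {
  "twist": [
    [0, 0, 0],
    [0, 0, 0],
    [0, 0, 0]
  ],
  "delta_pos": [
    [-1, 0, 0],
    [-0.5, 0, 0],
    [0, 0, 0]
  ],
  "hand": [0.95, 0.95, 0.95]
}}

```text
time: 22.4
ee_pos: [0.5338, -0.1639, 0.0548]
orientation: [0.169, 0.986, -0.0, 0.0]
contact_force: [-0.2, 1.0, 1.4]
width: 0.0154
```

```bash
python3 ins.py
```

```text
t 22.4 tip in head (mm): x 40.6 y -0.2 yaw 0.04 pitch 0.0001 roll 0.0 TCPz 0.0548 F fix -0.5 0.9 1.4 w 0.0154 M [0.07 0.09 0.02]
```

{"op": "drive_tool", "data": {
  "twist": [
    [0, 0, 0],
    [0, 0, 0],
    [0, 0, 0]
  ],
  "delta_pos": [
    [-1, 0, 0],
    [-0.5, 0, 0],
    [0, 0, 0]
  ],
  "hand": [0.95, 0.95, 0.95]
}}

```text
time: 22.65
ee_pos: [0.5344, -0.1641, 0.0544]
orientation: [0.169, 0.986, 0.0, -0.001]
contact_force: [-3.2, 0.6, 2.8]
width: 0.0153
```

{"op": "drive_tool", "data": {
  "twist": [
    [0, 0, 0],
    [0, 0, 0],
    [0, 0, 0]
  ],
  "delta_pos": [
    [-1, 0, 0],
    [-0.5, 0, 0],
    [0, 0, 0]
  ],
  "hand": [0.95, 0.95, 0.95]
}}

```text
time: 22.9
ee_pos: [0.5346, -0.1642, 0.054]
orientation: [0.168, 0.986, 0.001, -0.003]
contact_force: [-7.1, 1.6, 3.8]
width: 0.0152
```

{"op": "drive_tool", "data": {
  "twist": [
    [0, 0, 0],
    [0, 0, 0],
    [0, 0, 0]
  ],
  "delta_pos": [
    [-1, 0, 0],
    [-0.5, 0, 0],
    [0, 0, 0]
  ],
  "hand": [0.95, 0.95, 0.95]
}}

```text
time: 23.15
ee_pos: [0.5347, -0.1642, 0.0538]
orientation: [0.168, 0.986, 0.001, -0.005]
contact_force: [-10.7, 2.1, 7.0]
width: 0.0151
```

```bash
python3 ins.py
```

```text
t 23.15 tip in head (mm): x 41.6 y -0.2 yaw 0.06 pitch -0.0098 roll 0.0002 TCPz 0.0538 F fix -10.7 -1.6 7.0 w 0.0151 M [ 0.4   1.63 -0.03]
```

{"op": "drive_tool", "data": {
  "twist": [
    [0, 0, 0],
    [0, 0, 0],
    [0, 0, 0]
  ],
  "delta_pos": [
    [1, 0, -0.3],
    [0.5, 0, 0],
    [0, 0, 0]
  ],
  "hand": [0.95, 0.95, 0.95]
}}

```text
time: 23.4
ee_pos: [0.5345, -0.1641, 0.0542]
orientation: [0.168, 0.986, 0.001, -0.003]
contact_force: [-6.4, 1.8, 2.7]
width: 0.0153
```

```bash
python3 ins.py
```

```text
t 23.4 tip in head (mm): x 41.4 y -0.2 yaw 0.05 pitch -0.0054 roll 0.0002 TCPz 0.0542 F fix -6.6 -0.4 2.7 w 0.0153 M [ 0.25  0.97 -0.04]
```

{"op": "drive_tool", "data": {
  "twist": [
    [0, 0, 0],
    [0, 0, 0],
    [0, 0, 0],
    [0, 0, 0],
    [0, 0, 0],
    [0, 0, 0]
  ],
  "delta_pos": [
    [0, 0, 0],
    [0, 0, 0],
    [0, 0, 0],
    [0, 0, 0],
    [0, 0, 0],
    [0, 0, 0]
  ],
  "hand": [0.95, 0.95, 0.95, 0.95, 0.95, 0.95]
}}

```text
time: 23.9
ee_pos: [0.5346, -0.1642, 0.0542]
orientation: [0.169, 0.986, 0.001, -0.003]
contact_force: [-6.5, 2.7, 3.1]
width: 0.015
```

```bash
python3 ins.py; python3 - <<'E'
from h import *
save('side','side12');save('scene','scene12')
s=load('side12');cv2.imwrite('pics/side12c.png',cv2.resize(s['frame'][130:210,260:370,::-1],None,fx=6,fy=6,interpolation=cv2.INTER_CUBIC))
s=load('scene12');cv2.imwrite('pics/scene12c.png',cv2.resize(s['frame'][150:250,290:400,::-1],None,fx=5,fy=5,interpolation=cv2.INTER_CUBIC))
E
python3 ins.py
```

```text
t 23.9 tip in head (mm): x 41.4 y -0.2 yaw 0.05 pitch -0.0055 roll 0.0002 TCPz 0.0542 F fix -7.1 0.4 3.1 w 0.015 M [ 0.23  0.99 -0.04]
t 24.0 tip in head (mm): x 41.4 y -0.2 yaw 0.05 pitch -0.0056 roll 0.0002 TCPz 0.0542 F fix -7.1 -0.3 3.2 w 0.0153 M [ 0.27  1.02 -0.03]
```

View pics/side12c.png

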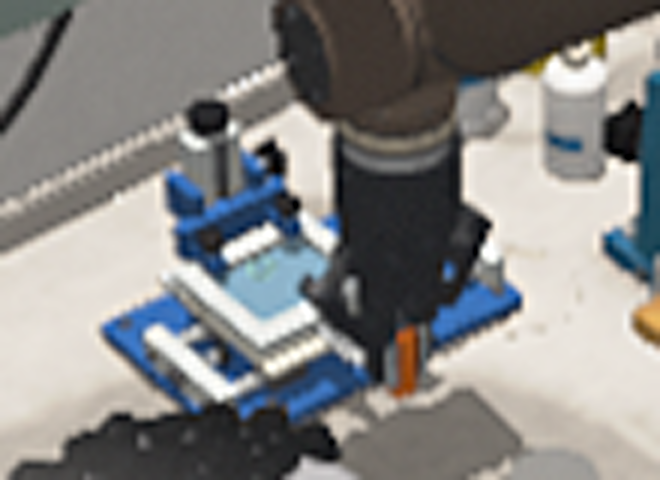

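View pics/scene12c.png

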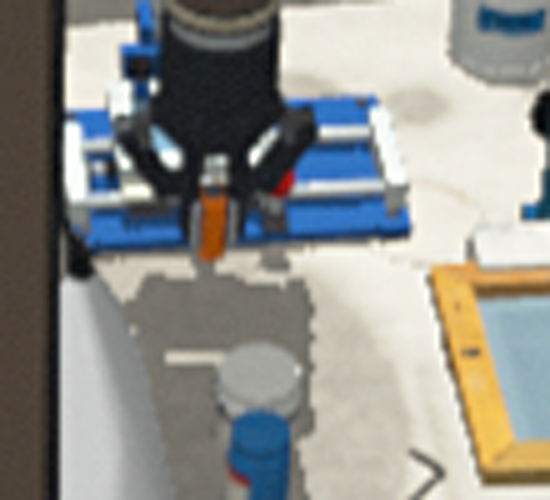

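{"op": "drive_tool", "data": {
  "twist": [
    [0, 0, 0],
    [0, 0, 0],
    [0, 0, 0],
    [0, 0, 0],
    [0, 0, 0]
  ],
  "delta_pos": [
    [1, 0, 0],
    [1, 0, 0],
    [1, 0, 0],
    [1, 0, 0],
    [0, 0, 0]
  ],
  "hand": [0.95, 0.95, 0.95, 0.95, 0.95]
}}

```text
time: 24.42
ee_pos: [0.5339, -0.1641, 0.0556]
orientation: [0.169, 0.986, -0.0, 0.002]
contact_force: [0.8, -0.4, 0.1]
width: 0.0154
```

```bash
python3 ins.py
```

```text
t 24.4167 tip in head (mm): x 40.7 y -0.4 yaw 0.03 pitch 0.0036 roll -0.0002 TCPz 0.0556 F fix 0.9 -0.1 0.1 w 0.0154 M [-0.02 -0.21  0.05]
```

{"op": "drive_tool", "data": {
  "twist": [
    [0, 0, 0],
    [0, 0, 0],
    [0, 0, 0]
  ],
  "delta_pos": [
    [1, 0, 0],
    [1, 0, 0],
    [0, 0, 0]
  ],
  "hand": [0.95, 0.95, 0.95]
}}

```text
time: 24.67
ee_pos: [0.5312, -0.1631, 0.0553]
orientation: [0.169, 0.986, -0.0, 0.001]
contact_force: [1.6, 0.2, 1.1]
width: 0.0153
```

```bash
python3 ins.py
```

```text
t 24.6667 tip in head (mm): x 37.9 y -0.4 yaw 0.03 pitch 0.0013 roll -0.0002 TCPz 0.0553 F fix 1.4 0.8 1.1 w 0.0153 M [-0.06 -0.19 -0.  ]
```

{"op": "drive_tool", "data": {
  "twist": [
    [0, 0, 0],
    [0, 0, 0],
    [0, 0, 0],
    [0, 0, 0],
    [0, 0, 0],
    [0, 0, 0],
    [0, 0, 0]
  ],
  "delta_pos": [
    [-1, 0, 0],
    [-1, 0, 0],
    [-1, 0, 0],
    [-1, 0, 0],
    [-0.5, 0, 0],
    [-0.3, 0, 0],
    [0, 0, 0]
  ],
  "hand": [0.95, 0.95, 0.95, 0.95, 0.95, 0.95, 0.95]
}}

```text
time: 25.25
ee_pos: [0.5345, -0.1641, 0.0546]
orientation: [0.169, 0.986, 0.0, -0.001]
contact_force: [-4.4, 1.3, 2.3]
width: 0.0154
```

```bash
python3 ins.py
```

```text
t 25.25 tip in head (mm): x 41.4 y -0.1 yaw 0.05 pitch -0.0026 roll 0.0002 TCPz 0.0546 F fix -4.6 -0.3 2.3 w 0.0154 M [ 0.14  0.61 -0.07]
```

{"op": "drive_tool", "data": {
  "twist": [
    [0, 0, 0],
    [0, 0, 0],
    [0, 0, 0],
    [0, 0, 0],
    [0, 0, 0],
    [0, 0, 0],
    [0, 0, 0],
    [0, 0, 0]
  ],
  "delta_pos": [
    [0, 0, 0],
    [0, 0, 0],
    [0, 0, 0],
    [0, 0, 0],
    [0, 0, 0],
    [0, 0, 0],
    [0, 0, 0],
    [0, 0, 0]
  ],
  "hand": [0.95, 0.95, 0.95, 0.95, 0.95, 0.95, 0.95, 0.95]
}}

```text
time: 25.92
ee_pos: [0.5355, -0.1645, 0.0551]
orientation: [0.169, 0.986, 0.0, 0.0]
contact_force: [-3.6, 1.9, 1.2]
width: 0.0155
```

```bash
python3 ins.py; python3 - <<'E'
from h import *
save('side','side13');save('scene','scene13')
for n,(x,y,w,h) in (('scene',(290,180,100,60)),('side',(330,150,40,50))):
    s=load(n+'13');hs=cv2.cvtColor(s['frame'],cv2.COLOR_RGB2HSV).astype(int)
    m=((hs[...,0]<6)|(hs[...,0]>174))&(hs[...,1]>170)&(hs[...,2]>70);k=np.zeros_like(m);k[150:210,320:370]=m[150:210,320:370];v,u=np.nonzero(k)
    if len(u):
        q=onplane(s,[(u.mean(),v.mean())],.068)[0];print(n,len(u),'knob',q,'vs home (0.556,-0.224)')
E
python3 -c "
from rig import workorder; workorder.close_job()"; python3 ins.py
```

```text
t 25.9167 tip in head (mm): x 42.4 y -0.2 yaw 0.04 pitch 0.0004 roll 0.0001 TCPz 0.0551 F fix -4.1 0.6 1.2 w 0.0155 M [0.28 0.54 0.07]
scene 10 knob [ 0.55028523 -0.22432548  0.068     ] vs home (0.556,-0.224)
the job is handed in; nothing more can be done
the job is handed in; nothing more can be done
```

The job is handed in. The shuttle is home, and the gauge is held in the gap with a drag of about 4 N.

- **Shuttle:** I gripped the red knob and slid the shuttle about 60 mm left. It stopped moving while the push rose to about 15 N, and the wrist picture showed the nest under the screen. The knob's last sighting was 6 mm off in x (0.550, −0.224 against 0.556, −0.224). It rested on only 10 pixels because the gripper hid most of the knob, so it neither confirms nor contradicts the home position.
- **Gauge:** I gripped it at 60 N and fed it in over the ledge. The first push went to about 11 N, so I backed off until it was free and pushed in again more gently, to about 4.6 N.
- **Last readings before handing in:** These assume the gauge sits in the fingers as it did at pick-up.

| Check | Reading |
|---|---|
| Blade tip behind the frame's front edge | 42 mm |
| Distance from the frame's middle | 0.2 mm |
| Angle from straight in | 0.04° |
| Drag on the blade | about 4 N |
| Net upward force on the tool | about 1 N |
| Finger opening | 15.5 mm, gauge held |

- **Not settled:** While I held the pose before handing in, the tool crept forward about 1 mm and the drag eased slightly, from 4.6 to 4.1 N.
- **Not measured:** The forces on the frame and on the nest plate can't be read separately. From the drag I judged them to be roughly 4–15 N each.
- **Bystanders:** I touched none of them as far as I could tell, but took no final position check of them.

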